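Show a sherd slide's label under the hook-on loupe

ROBOT

A 6-joint arm with a two-finger parallel gripper is mounted at the origin on the work surface. World frame = base frame: x ahead of the robot, y to its left, z up, the work surface at z = 0. Lengths are in mm, angles in rad, forces in N, time in s.
With the tool pointing down it reaches from about 350 to 775 mm from the base axis. Payload 7.3 kg.
Tool frame: the origin (TCP) lies at the very end of the fingers, on their centre line; the grasp point (between the pads) lies 19 mm behind it (pinch_z is the distance from the TCP to the grasp point, in mm); z points along the fingers, y is the direction in which the jaws open and shut (so a half turn about z gives the same grasp; the last joint's range is limited). The gripper opens to 92 mm and grips with 3 to 60 N. Pads are 19 mm wide; open, the fingers measure 130 mm over their backs; the gripper's body (75 mm by 190 mm) begins 47 mm behind the grasp point.
Start: joints at [-1.334, 0.342, 1.524, -0, 1.275, -0.146], TCP at [196.121, -487.013, 226.741] pointing down, gripper open.
Joint ranges: [-2.53, 2.53], [-0.77, 2.02], [0.04, 2.7], [-1, 4.14], [0.28, 2.66], [-3.11, 3.11]. Speed limits (rad/s): [2.57, 2.57, 3.14, 3.14, 3.14, 3.14].

INTERFACE

Orientations are given as [roll, pitch, yaw] about the fixed x, y, z axes, in that order (R = Rz(yaw) Ry(pitch) Rx(roll)).
In Python, from plant import * gives the robot as it stands.
- The arm moves only by the tool step_arm, never from a script. Its argument "moves" is one flat list of numbers, 7 for each row, row after row: the shift along the tool's x, y, z scaled (see below), then the turn, a rotation vector about the tool's x, y, z scaled (see below), then the closure, from -1 (fully open) to 1 (shut). A call has 1 to 8 rows; each row shifts and turns the pose as measured when the row begins, along the tool's axes as they then stand; what a row does not reach is not made up. The controller multiplies each number of a shift by 2 cm and each number of a turn by 4 degrees. A row lasts 1/12 s, in which the tool goes at most 41.7 mm and 7.16 degrees, less where a joint would pass 70% of its speed; a pose out of reach is approached as far as the arm can. A call with a number of a shift or a turn outside -1 to 1 is refused whole. A call with a gripper value outside its range is refused whole. The fingers move at their own pace and stop on an object; the grip force is fixed at half the most. Time passes only in rows, so rows that do not move let the fingers close. It gives the time, the measured TCP pose, the force and the opening at its end, in the units of the state.
- get_obs(): the state, without advancing time (a new reading comes with each control period).
- capture(name): name is "side" or "top" or "wrist"; returns the picture (400x640x3 uint8, red, green, blue); there is no depth.
- get_calibration(name): a dict with "mtx" (3x3 intrinsics, pixels), "eye" and "orientation" of the camera in the world; the wrist camera has in their place "mount" (4x4, takes a point from camera to tool coordinates, whose origin is the TCP and whose axes are the flange's). Camera axes: x right, y down, z forward; pixel columns grow to the right and rows downward; lengths in mm; the calibration is good to about 2 mm. A picture is of the moment at which its call begins: read the wrist's pose just before it. get_calibration takes no time and is no camera call.
- close_job(): hands the job in, once; it reports no verdict.
The state is a dict: "time": time; "joint_positions": joint angles; "dq": joint speeds; "tau": joint torques, N m; "tool_pos": TCP position; "tcp_rot": TCP orientation; "contact_force": force on the tool from outside, world axes, zero at the start; "moment": the same for the moment, N m; "grip_width": finger opening in mm.
Only numpy, scipy, OpenCV 4.12 (cv2) and the standard library are available. Lean on these libraries where they do the work, as an engineer would, in place of code of your own. Each camera call takes 0.05 s, during which the arm holds its last target.

TASK

Take the hook-on loupe off its rest, hook it over the rail of the viewing stand some ten centimetres to the left of the red mark (left as the robot sees it), lens over the light panel, slide it along the rail to the mark and let go of it. Then find the frosted end of the red sherd slide by its notched corner, pick the slide up by the opposite, clear end and hold it level, label up, with the label centred under the lens and a few centimetres below it, touching neither loupe nor stand. Finish while still holding it there in the gripper, and leave the black slide and the other things on the table where they are.

Things in the scene. Friction and masses are not known exactly. Their poses are not given: they have to be found in the camera images.
- rail_mark (a point): Point on the rail's top edge at the red mark (6 mm red band round the rail of the fixed viewing stand), 190 mm above the table. Axes: y along the rail to the robot's left, x level across it, away from the robot, z up. The rail is a steel flat bar on edge, 10 mm thick (x), 40 mm high; free from 218 mm left (+y) of the mark to 118 mm right of it.
- stand: Fixed viewing stand. Origin on the table under the rail's middle, 50 mm left (+y) of the mark; axes as the mark's. Posts as high as the rail, 18 x 14 mm, at y = +175 and -175 mm; foot bar 34 x 370 x 18 mm under the rail (x -5 to 29 mm); light panel 16 mm high with a white top, from x = -180 to 10 mm, y = -130 to 130 mm.
- loupe_tab (a point): Centre of the loupe's orange grip tab, 12 mm thick (x), 34 mm wide (y), 40 mm high, standing on the saddle; pinch it across x from above. 161 mm above the table at the start. Axes: y along the bar it hangs on, z up, lens on the -x side; on the rail the lens must again be on the robot's side (-x of the mark).
- loupe_saddle (a point): Middle of the roof of the loupe's saddle, 26 mm below the tab's centre; when hung it sits on the bar's top edge. The saddle is an inverted U, open below and at its y ends, 36 mm long (y): slot 12.5 mm wide (x) for the 10 mm bar, legs 40 mm deep, then flared lips, ending 49 mm below the roof. Axes as the tab's.
- lens (a point): Centre of the loupe's round level lens, 58 mm across its black rim, 8 mm thick; 75 mm towards -x from the saddle point and 70 mm below it. Axes as the tab's.
- loupe: The hook-on loupe, 120 g (may vary by a third): black plastic saddle with orange tab above, a shank going down from its -x leg and an arm to the lens. Origin at the saddle point, axes as the tab's. Let go, it sags by up to 4 degrees, lens down, and stays on the bar.
- rest: Fixed loupe rest: upright steel bar 10 mm thick (x), 40 mm wide (y), top 135 mm above the table, on a 75 x 60 x 12 mm foot. Origin on the table under the bar. At the start the loupe hangs on it, lens on the -x side.
- red_slide_center (a point): Centre of the red sherd slide, 3 mm above the table: a glass plate 110 mm long (x), 40 wide (y), 6 thick, with a brick-red sherd section 38 x 28 x 3 mm on its middle. It lies label up at any yaw. +x points to the white frosted end (last 26 mm), z out of the label face; an 8 x 8 mm notch is cut from the +x +y corner.
- red_slide: The red sherd slide, about 75 g (may vary by a third): origin under its centre at the underside, axes as those of its centre. The clear end reaches from 18 to 55 mm on the -x side.
- red_label (a point): The red slide's label point: middle of the frosted end, on its upper face, 42 mm towards +x from the slide's centre and 3 mm above it. Axes as the slide's.
- black_slide_center (a point): Centre of the other slide, the same in every way but with a black sherd section. To be left alone.
- ocarina_center (a point): Middle of a brown clay ocarina, pear shaped, 76 mm across and 88 mm high, standing.
- whistle_center (a point): Middle of a buff clay whistle, 52 mm across, 50 mm high, with a mouthpiece to 45 mm on its -x side.
- flute_center (a point): Middle of a buff clay flute lying on the table, 190 mm long (x), 22 mm thick.
- bowl: Terracotta bowl, 90 mm across, 45 mm high; origin under its centre.
- brush: Brush 170 mm long lying along its x axis; origin under its middle.
There are look-alikes about, which are no part of the job. Leave any green look-alike of the red_slide alone. Of the things that look like the loupe, the smaller one is meant.

How it is judged:
By the outcome, as a careful person would: the job done as asked, in the order asked, and still so for the second after the job is handed in, while the arm keeps its last pose, push and grip.
It also fails if it takes over 64 s, if anything falls off the work surface, if the arm or the gripper's body presses on something with over 40 N, if the wrist force passes 120 N, or if a joint passes its speed limit or range.

## Working session

There is one attempt and no reset: what is moved stays moved. The work goes in short steps, Python scripts to look and compute and a tool call to move; the robot and the scene stay as the last step left them, time stands still between calls to the robot, and variables do not carry over. Pictures are saved under pics/ and viewed, and the job is handed in when it is done.

Besides the shell and the picture viewer there is one more tool, called as a command line: name --argument value ..., lists and objects as JSON in quotes. step_arm: Moves the arm, as the interface text tells. Shifts and turns lie within -1 to 1; 1 stands for 2 cm of shift or 4 degrees of turn. Its arguments: {"type":"object","properties":{"moves":{"type":"array"}},"required":["moves"]}

```bash
ls; mkdir -p pics; python3 - <<'E'
from plant import *
import cv2
print(get_obs())
for n in ("side","top","wrist"):
    c=get_calibration(n); print(n,c)
    im=capture(n); cv2.imwrite(f"pics/{n}0.png",im[:,:,::-1])
E
```

```text
pics
{'time': 0.0, 'joint_positions': array([-1.33395360e+00,  3.42706273e-01,  1.52502776e+00,  2.72137323e-06,
        1.27540259e+00, -1.46040490e-01]), 'dq': array([ 0.00085619,  0.00041219,  0.00033668,  0.0007482 , -0.00175867,
        0.00086698]), 'tau': array([-1.22250778e-03, -4.31246281e+01, -2.44219655e+01,  7.16268551e-02,
        5.59550640e-02, -1.17703407e-04]), 'tool_pos': array([ 196.04172256, -486.57821694,  226.04975742]), 'tcp_rot': array([-3.14006550e+00, -2.27256136e-04,  3.82882252e-01]), 'contact_force': array([1.00118221, 0.81005265, 0.55691272]), 'moment': array([-0.00788978, -0.09498154,  0.02218871]), 'grip_width': 91.64389781872758}
side {'mtx': array([[393.79741587,   0.        , 315.94743598],
       [  0.        , 393.79741587, 202.22004514],
       [  0.        ,   0.        ,   1.        ]]), 'eye': array([417.4878522 , 950.92729776, 991.11323201]), 'orientation': array([-2.31456854,  0.00732782, -2.98440697])}
top {'mtx': array([[370.70827008,   0.        , 320.13058937],
       [  0.        , 370.70827008, 195.65635897],
       [  0.        ,   0.        ,   1.        ]]), 'eye': array([ 360.45184956,   54.89455934, 1339.90192238]), 'orientation': array([-2.97529519, -0.00895132, -1.59889875])}
wrist {'mtx': array([[340.86068754,   0.        , 321.656163  ],
       [  0.        , 340.86068754, 200.80483744],
       [  0.        ,   0.        ,   1.        ]]), 'mount': array([[ 6.82084610e-04, -9.57209670e-01, -2.89394509e-01,
         7.87109413e+01],
       [ 9.99998864e-01,  2.63972558e-04,  1.48381098e-03,
        -6.97219613e-01],
       [-1.34392601e-03, -2.89395192e-01,  9.57208763e-01,
        -1.58832375e+02],
       [ 0.00000000e+00,  0.00000000e+00,  0.00000000e+00,
         1.00000000e+00]])}
```

View pics/side0.png

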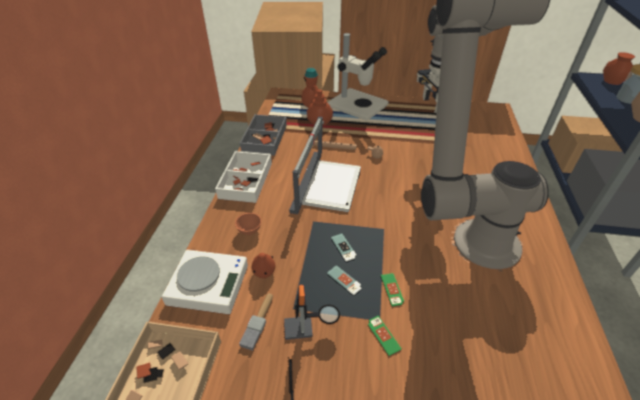

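View pics/top0.png

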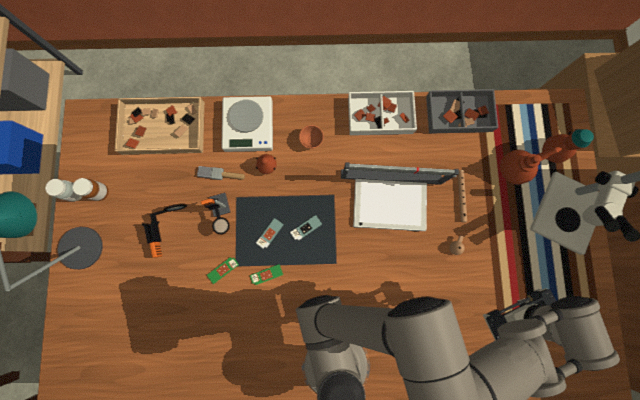

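View pics/wrist0.png

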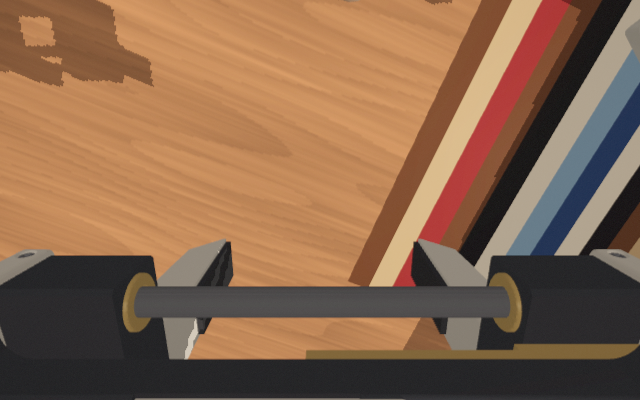

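```bash
python3 - <<'E'
import cv2
t=cv2.imread("pics/top0.png"); s=cv2.imread("pics/side0.png")
cv2.imwrite("pics/tz1.png",cv2.resize(t[170:300,130:340],None,fx=3.8,fy=3.8,interpolation=cv2.INTER_CUBIC))
cv2.imwrite("pics/tz2.png",cv2.resize(t[140:270,320:520],None,fx=4,fy=4,interpolation=cv2.INTER_CUBIC))
cv2.imwrite("pics/sz1.png",cv2.resize(s[220:400,230:430],None,fx=3.3,fy=3.3,interpolation=cv2.INTER_CUBIC))
E
```

```text
(no output)
```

View pics/tz1.png

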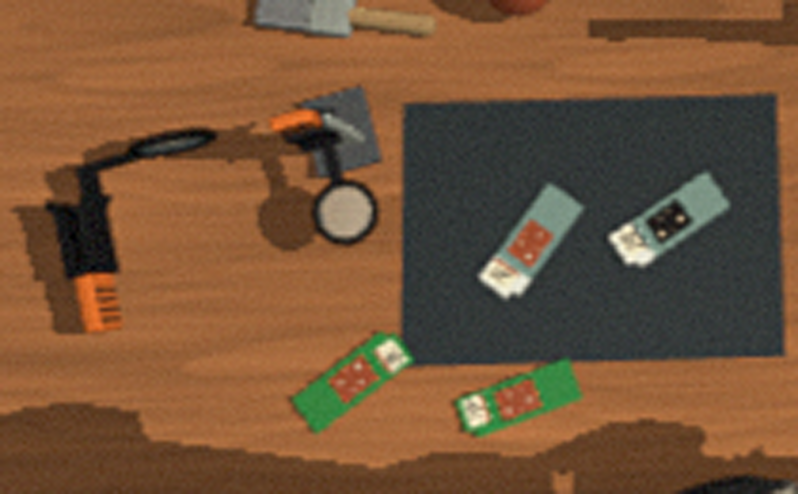

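View pics/tz2.png

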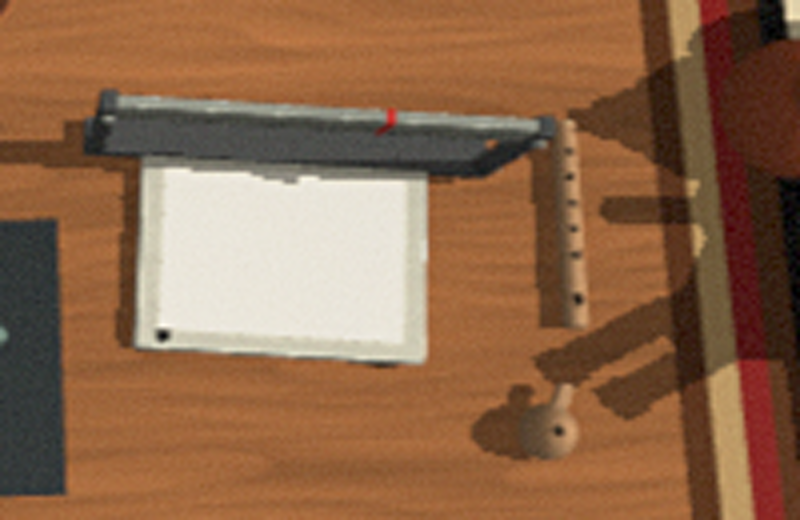

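View pics/sz1.png

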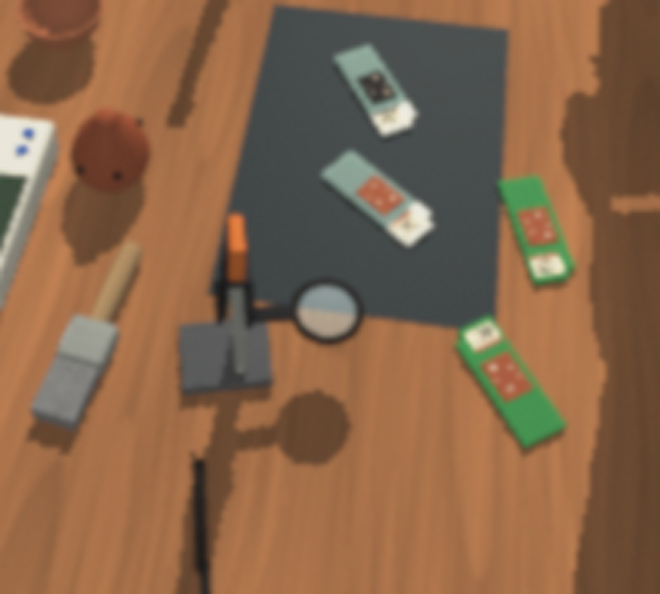

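```bash
cat > h.py <<'E'
from plant import *
import numpy as np, cv2
from scipy.spatial.transform import Rotation as Ro
def R_(o): return Ro.from_euler('xyz',o).as_matrix()
def cam(n,obs=None):
    c=get_calibration(n); K=c['mtx']
    if n!='wrist': return K,R_(c['orientation']),np.array(c['eye'])
    o=obs or get_obs(); Rt=R_(o['tcp_rot']); M=c['mount']
    return K,Rt@M[:3,:3],Rt@M[:3,3]+o['tool_pos']
def ray(C,uv):
    K,R,e=C; d=R@np.linalg.solve(K,[uv[0],uv[1],1.]); return e,d/np.linalg.norm(d)
def onz(C,uv,z):
    e,d=ray(C,uv); return e+d*(z-e[2])/d[2]
def proj(C,p):
    K,R,e=C; q=K@(R.T@(np.asarray(p,float)-e)); return q[:2]/q[2]
def tri(rays):
    A=np.zeros((3,3));b=np.zeros(3)
    for e,d in rays:
        P=np.eye(3)-np.outer(d,d);A+=P;b+=P@e
    p=np.linalg.solve(A,b); return p,[np.linalg.norm((np.eye(3)-np.outer(d,d))@(p-e)) for e,d in rays]
def blobs(m,amin=8):
    n,l,s,c=cv2.connectedComponentsWithStats(m.astype(np.uint8),connectivity=8)
    return [(int(s[i,4]),c[i].round(1),s[i,:4]) for i in range(1,n) if s[i,4]>=amin]
E
python3 - <<'E'
from h import *
T=cv2.imread("pics/top0.png");S=cv2.imread("pics/side0.png")
ct,cs=cam('top'),cam('side')
def orange(i):
    h=cv2.cvtColor(i,cv2.COLOR_BGR2HSV); return (h[...,0]>=5)&(h[...,0]<=16)&(h[...,1]>210)&(h[...,2]>160)
def red(i):
    h=cv2.cvtColor(i,cv2.COLOR_BGR2HSV); return ((h[...,0]<=3)|(h[...,0]>=176))&(h[...,1]>150)&(h[...,2]>110)
for nm,i in (('T',T),('S',S)):
    print(nm,'orange',blobs(orange(i))); 
    print(nm,'red',[b for b in blobs(red(i),4)])
E
```

```text
T orange []
T red [(128, array([497.5, 132.2]), array([494, 105,   8,  41], dtype=int32)), (7, array([417.4, 169.3]), array([417, 168,   2,   4], dtype=int32)), (481, array([511.7, 265.7]), array([505, 230,  14,  74], dtype=int32)), (7, array([515.6, 306.9]), array([513, 306,   6,   3], dtype=int32))]
S orange []
S red [(18, array([293.2, 123.4]), array([287, 123,  12,   2], dtype=int32)), (126, array([399.5, 131.6]), array([365, 129,  69,   7], dtype=int32))]
```

```bash
python3 - <<'E'
from h import *
T=cv2.imread("pics/top0.png");S=cv2.imread("pics/side0.png")
HT=cv2.cvtColor(T,cv2.COLOR_BGR2HSV);HS=cv2.cvtColor(S,cv2.COLOR_BGR2HSV)
def o(h): return (h[...,0]>=5)&(h[...,0]<=14)&(h[...,1]>190)&(h[...,2]>150)
print(blobs(o(HT),6)); print(blobs(o(HS),6))
print(HT[200:204,204:214].tolist()); print(HS[288:300,299:304].tolist())
cv2.imwrite("pics/tr.png",cv2.resize(T[150:200,330:470],None,fx=5.7,fy=5.7,interpolation=cv2.INTER_CUBIC))
cv2.imwrite("pics/sr.png",cv2.resize(S[110:225,270:370],None,fx=5,fy=5,interpolation=cv2.INTER_CUBIC))
cv2.imwrite("pics/tl.png",cv2.resize(T[180:245,190:250],None,fx=9,fy=9,interpolation=cv2.INTER_CUBIC))
E
```

```text
[(7, array([129.6, 141.1]), array([128, 139,   4,   5], dtype=int32)), (44, array([206.8, 201. ]), array([201, 199,  13,   6], dtype=int32)), (120, array([155. , 248.9]), array([150, 242,  12,  16], dtype=int32))]
[]
[[[11, 202, 197], [11, 197, 210], [11, 209, 211], [11, 202, 218], [11, 211, 221], [11, 204, 228], [11, 204, 235], [11, 205, 238], [11, 209, 195], [10, 209, 160]], [[11, 207, 219], [11, 204, 225], [11, 205, 228], [11, 193, 232], [11, 198, 234], [11, 202, 228], [11, 206, 232], [11, 206, 222], [11, 208, 195], [11, 210, 180]], [[11, 202, 226], [11, 205, 225], [11, 204, 225], [11, 205, 215], [11, 217, 169], [10, 181, 137], [11, 199, 132], [11, 224, 123], [12, 216, 137], [11, 213, 158]], [[12, 205, 200], [11, 215, 153], [11, 203, 128], [12, 211, 117], [10, 199, 86], [9, 195, 51], [9, 188, 72], [10, 178, 79], [13, 165, 68], [11, 197, 84]]]
[[[11, 176, 172], [11, 185, 214], [12, 181, 225], [11, 180, 220], [11, 168, 178]], [[11, 175, 169], [11, 186, 213], [12, 182, 224], [12, 180, 221], [11, 168, 182]], [[11, 174, 166], [11, 185, 212], [11, 182, 224], [12, 180, 221], [11, 170, 186]], [[10, 174, 164], [11, 186, 210], [11, 183, 223], [11, 180, 222], [11, 172, 190]], [[10, 174, 160], [11, 186, 208], [12, 184, 223], [12, 181, 222], [11, 176, 198]], [[10, 174, 155], [11, 186, 206], [11, 184, 223], [12, 182, 223], [11, 179, 205]], [[10, 175, 150], [11, 184, 202], [11, 184, 220], [12, 183, 222], [11, 181, 211]], [[10, 173, 137], [11, 183, 184], [11, 184, 205], [11, 184, 207], [11, 181, 194]], [[11, 169, 116], [11, 182, 151], [11, 182, 164], [11, 182, 164], [11, 177, 154]], [[10, 165, 105], [11, 180, 133], [11, 183, 141], [11, 184, 140], [11, 176, 132]], [[10, 168, 103], [11, 182, 130], [11, 184, 137], [11, 182, 137], [11, 178, 129]], [[10, 171, 103], [11, 184, 129], [11, 184, 137], [11, 186, 136], [11, 179, 128]]]
```

View pics/tr.png

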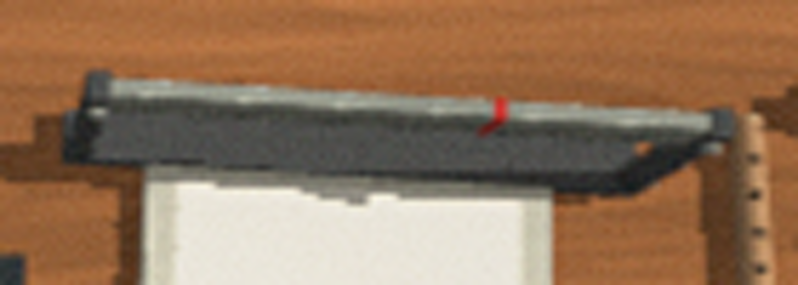

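View pics/sr.png

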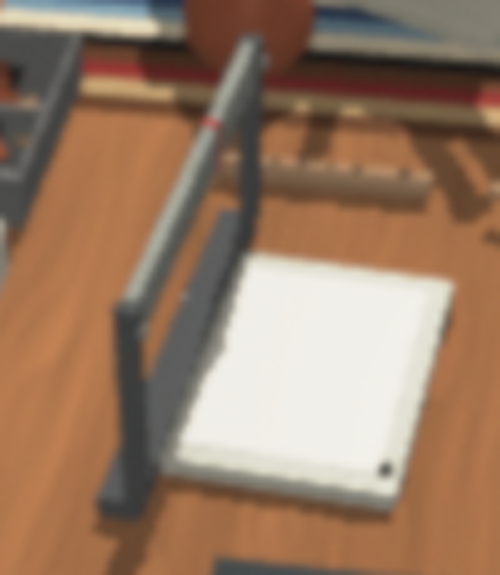

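View pics/tl.png

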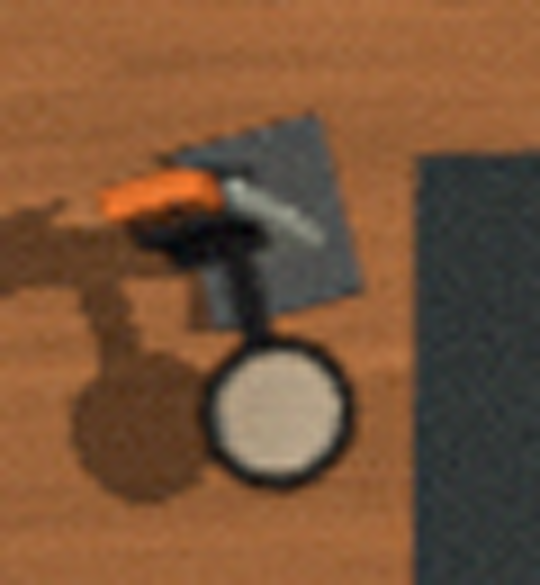

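```bash
python3 - <<'E'
from h import *
ct,cs=cam('top'),cam('side')
def Z(x,y,ox,oy,f): return ((x+.5)/f-.5+ox,(y+.5)/f-.5+oy)
tab=onz(ct,Z(160,192,190,180,9),181); print('tabtop',tab)
tl=onz(ct,Z(105,203,190,180,9),181);tr=onz(ct,Z(222,185,190,180,9),181); print(tl,tr,tr-tl)
lens=onz(ct,Z(278,412,190,180,9),69); print('lens',lens)
d=lens[:2]-tab[:2]; print('dist',np.linalg.norm(d),'yaw',np.degrees(np.arctan2(-d[1],-d[0])))
# side: tab top center, lens
print('side proj of tab center/top',proj(cs,[*tab[:2],161]),proj(cs,[*tab[:2],181]),'lens',proj(cs,lens))
# rail
print('mark', onz(ct,Z(501,106,330,150,5.7),190))
mt=ray(ct,Z(501,106,330,150,5.7)); ms=ray(cs,Z(211,122,270,110,5)); print('mark tri',tri([mt,ms]))
L=onz(ct,Z(108,88,330,150,5.7),190);Rr=onz(ct,Z(715,122,330,150,5.7),190); v=L-Rr
print(L,Rr,np.linalg.norm(v),'yaw',np.degrees(np.arctan2(-v[0],v[1])))
L=tri([ray(ct,Z(98,85,330,150,5.7)),ray(cs,Z(130,303,270,110,5))]);print('post',L)
# slides
for nm,(a,b) in {'red':((530,240),(500,283)),'black':((668,220),(630,248))}.items():
    A=onz(ct,Z(*a,130,170,3.8),6);B=onz(ct,Z(*b,130,170,3.8),6); d=B-A
    print(nm,A,B,np.linalg.norm(d),np.degrees(np.arctan2(d[1],d[0])))
E
```

```text
tabtop [547.34546538 395.16430094 181.        ]
[543.95845877 414.27924183 181.        ] [549.2511388  373.54794492 181.        ] [  5.29268004 -40.73129691   0.        ]
lens [479.51113833 381.44805427  69.        ]
dist 69.20716254998943 yaw 11.431201909849792
side proj of tab center/top [301.82985037 292.80337838] [301.572639   288.08108759] lens [328.99936152 311.86784088]
mark [ 633.73868516 -274.040029    190.        ]
mark tri (array([ 633.37698979, -273.93831605,  190.31712423]), [np.float64(0.278660090144329), np.float64(0.2786600901443879)])
[649.78773464 -54.2401322  190.        ] [ 621.4421711  -393.46079698  190.        ] 340.4028942089898 yaw -4.77658669474264
post (array([650.14737315, -48.42456147, 193.20910639]), [np.float64(0.6778769037513741), np.float64(0.6778769037513896)])
red [453.89983397 223.27675666   6.        ] [414.43077491 251.59567792   6.        ] 48.57744254541216 144.34068364382787
black [469.188626    92.80472518   6.        ] [443.78596226 129.17742072   6.        ] 44.36516996156045 124.93041987172329
```

```bash
cat > plan.py <<'E'
import sys
from h import *
# usage: plan.py x y z yaw_deg grip [n] [maxshift] [maxturn]   (tool down)
def plan(p,yaw,g,n=8,ms=1.0,mt=1.0,tilt=None,k=1.0):
    o=get_obs(); P=o['tool_pos'].copy(); R=R_(o['tcp_rot'])
    Rt=R_([np.pi,0,np.radians(yaw)]) if tilt is None else tilt
    rows=[]
    for i in range(n):
        d=R.T@(np.array(p)-P)/20*k
        w=Ro.from_matrix(R.T@Rt).as_rotvec(degrees=True)/4
        # sync
        a=max(np.abs(d).max()/ms,1e-9); b=max(np.abs(w).max()/mt,1e-9)
        N=max(a,b,1.0); d=(d/N); w=(w/N)
        d=np.round(d,2); w=np.round(w,2)
        rows.append([*d,*w,g])
        P=P+R@d*20; R=R@Ro.from_rotvec(w*4,degrees=True).as_matrix()
    print('now',o['time'].__round__(2),o['tool_pos'].round(1),np.degrees(o['tcp_rot']).round(1),'F',o['contact_force'].round(1),'w',round(o['grip_width'],1))
    print('end',P.round(1)); 
    print('['+',\n'.join(','.join(f'{v:g}' for v in r) for r in rows)+']')
if __name__=='__main__':
    a=list(map(float,sys.argv[1:]))
    plan(a[:3],a[3],a[4],int(a[5]) if len(a)>5 else 8,a[6] if len(a)>6 else 1.0,a[7] if len(a)>7 else 1.0)
E
python3 plan.py 400 -200 290 50 -1 8
```

```text
now 0.15 [ 196.  -486.7  226.2] [-179.9   -0.    21.9] F [0.5 0.6 0.2] w 91.5
end [ 299.9 -340.8  258.6]
[1,-0.64,-0.21,-0,-0,-0.47,-1,
1,-0.6,-0.21,-0,-0,-0.46,-1,
1,-0.55,-0.21,-0,-0,-0.46,-1,
1,-0.51,-0.2,-0,-0,-0.45,-1,
1,-0.47,-0.2,-0,-0,-0.44,-1,
1,-0.44,-0.2,-0,-0,-0.44,-1,
1,-0.4,-0.19,-0,-0,-0.43,-1,
1,-0.36,-0.19,-0,-0,-0.42,-1]
```

step_arm --moves '[1, -0.6, -0.2, 0, 0, -0.45, -1, 1, -0.6, -0.2, 0, 0, -0.45, -1, 1, -0.55, -0.2, 0, 0, -0.45, -1, 1, -0.5, -0.2, 0, 0, -0.45, -1, 1, -0.5, -0.2, 0, 0, -0.45, -1, 1, -0.45, -0.2, 0, 0, -0.45, -1, 1, -0.4, -0.2, 0, 0, -0.45, -1, 1, -0.35, -0.2, 0, 0, -0.45, -1]'

```text
time: 0.82
tool_pos: [300.5, -336.7, 255.8]
tcp_rot: [-3.133, -0.001, 0.638]
contact_force: [0.3, -0.5, -0.6]
grip_width: 92.0
```

```bash
python3 plan.py 547 340 330 100 -1 8
```

```text
now 0.82 [ 300.5 -336.7  255.8] [-1.795e+02 -1.000e-01  3.650e+01] F [ 0.3 -0.5 -0.6] w 92.0
end [ 362.  -168.3  274.2]
[1,-0.66,-0.12,-0,-0,-0.53,-1,
1,-0.61,-0.11,-0,-0,-0.52,-1,
1,-0.56,-0.11,-0,-0,-0.5,-1,
1,-0.52,-0.11,-0,-0,-0.5,-1,
1,-0.47,-0.11,-0,-0,-0.49,-1,
1,-0.43,-0.11,-0,-0,-0.48,-1,
1,-0.39,-0.1,-0,-0,-0.47,-1,
1,-0.35,-0.1,-0,-0,-0.47,-1]
```

step_arm --moves '[1, -0.65, -0.15, 0, 0, -0.5, -1, 1, -0.6, -0.15, 0, 0, -0.5, -1, 1, -0.55, -0.15, 0, 0, -0.5, -1, 1, -0.5, -0.1, 0, 0, -0.5, -1, 1, -0.5, -0.1, 0, 0, -0.5, -1, 1, -0.45, -0.1, 0, 0, -0.5, -1, 1, -0.4, -0.1, 0, 0, -0.5, -1, 1, -0.35, -0.1, 0, 0, -0.5, -1]'

```text
time: 1.48
tool_pos: [363.1, -158.9, 275.9]
tcp_rot: [-3.132, -0.004, 0.931]
contact_force: [0.1, -0.7, -0.8]
grip_width: 91.3
```

```bash
python3 plan.py 547 340 330 100 -1 8; python3 plan.py 547 340 330 100 -1 16 | tail -8
```

```text
now 1.48 [ 363.1 -158.9  275.9] [-179.5   -0.2   53.3] F [ 0.1 -0.7 -0.8] w 91.3
end [419.5  -6.1 292.9]
[1,-0.3,-0.1,-0,-0,-0.46,-1,
1,-0.26,-0.1,-0,-0,-0.45,-1,
1,-0.23,-0.1,-0,-0,-0.45,-1,
1,-0.19,-0.1,-0,-0.01,-0.45,-1,
1,-0.16,-0.1,-0,-0,-0.44,-1,
1,-0.13,-0.1,-0,-0.01,-0.44,-1,
1,-0.1,-0.1,-0,-0,-0.44,-1,
1,-0.07,-0.1,-0,-0.01,-0.44,-1]
1,-0.04,-0.1,-0.01,-0.01,-0.44,-1,
1,-0.01,-0.1,-0.01,-0,-0.44,-1,
1,0.02,-0.1,-0,-0,-0.44,-1,
1,0.05,-0.1,-0,-0.01,-0.44,-1,
1,0.09,-0.1,-0.01,-0.01,-0.44,-1,
1,0.12,-0.1,-0.01,-0,-0.44,-1,
1,0.15,-0.1,-0,-0.01,-0.44,-1,
1,0.18,-0.1,-0.01,-0,-0.45,-1]
```

step_arm --moves '[1, -0.3, -0.1, 0, 0, -0.45, -1, 1, -0.25, -0.1, 0, 0, -0.45, -1, 1, -0.25, -0.1, 0, 0, -0.45, -1, 1, -0.2, -0.1, 0, 0, -0.45, -1, 1, -0.15, -0.1, 0, 0, -0.45, -1, 1, -0.15, -0.1, 0, 0, -0.45, -1, 1, -0.1, -0.1, 0, 0, -0.45, -1, 1, -0.05, -0.1, 0, 0, -0.45, -1]'

```text
time: 2.15
tool_pos: [418.8, 3.6, 292.9]
tcp_rot: [-3.131, -0.007, 1.196]
contact_force: [-0.2, -0.7, -0.5]
grip_width: 91.7
```

step_arm --moves '[1, -0.05, -0.1, 0, 0, -0.45, -1, 1, 0, -0.1, 0, 0, -0.45, -1, 1, 0, -0.1, 0, 0, -0.45, -1, 1, 0.05, -0.1, 0, 0, -0.45, -1, 1, 0.1, -0.1, 0, 0, -0.45, -1, 1, 0.1, -0.1, 0, 0, -0.45, -1, 1, 0.15, -0.1, 0, 0, -0.45, -1, 1, 0.2, -0.1, 0, 0, -0.45, -1]'

```text
time: 2.82
tool_pos: [470.8, 164.3, 309.2]
tcp_rot: [-3.129, -0.008, 1.461]
contact_force: [-0.4, 0.5, 0.5]
grip_width: 91.6
```

```bash
python3 plan.py 547 330 330 100 -1 8
```

```text
now 2.82 [470.8 164.3 309.2] [-179.3   -0.5   83.7] F [-0.4  0.5  0.5] w 91.6
end [545.  325.5 329.5]
[1,0.33,-0.12,-0.02,-0.02,-0.47,-1,
1,0.37,-0.12,-0.02,-0.02,-0.48,-1,
1,0.41,-0.12,-0.02,-0.02,-0.48,-1,
1,0.45,-0.12,-0.02,-0.01,-0.49,-1,
1,0.49,-0.13,-0.02,-0.02,-0.5,-1,
1,0.53,-0.13,-0.02,-0.02,-0.5,-1,
1,0.57,-0.13,-0.02,-0.01,-0.52,-1,
1,0.63,-0.13,-0.02,-0.02,-0.52,-1]
```

step_arm --moves '[1, 0.35, -0.1, 0, 0, -0.45, -1, 1, 0.35, -0.1, 0, 0, -0.45, -1, 1, 0.4, -0.1, 0, 0, -0.5, -1, 1, 0.45, -0.1, 0, 0, -0.5, -1, 1, 0.5, -0.1, -0.1, -0.1, -0.5, -1, 1, 0.5, -0.1, -0.1, -0.05, -0.5, -1, 1, 0.55, -0.1, 0, 0, -0.5, -1, 1, 0.6, -0.1, 0, 0, -0.5, -1]'

```text
time: 3.48
tool_pos: [543.6, 333.9, 323.4]
tcp_rot: [-3.14, 0.003, 1.747]
contact_force: [0.6, -0.4, 0.9]
grip_width: 91.7
```

```bash
python3 - <<'E'
from h import *
o=get_obs();print(o['tool_pos'],o['tcp_rot'])
im=capture('wrist');cv2.imwrite("pics/w1.png",im[:,:,::-1])
E
```

```text
[543.59072606 333.90202381 323.36431629] [-3.13962934e+00  2.55586426e-03  1.74749936e+00]
```

View pics/w1.png

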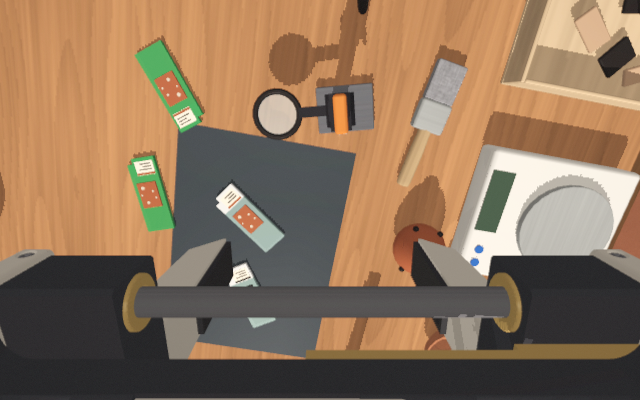

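```bash
python3 - <<'E'
import cv2
t=cv2.imread("pics/w1.png")
cv2.imwrite("pics/w1a.png",cv2.resize(t[70:150,240:390],None,fx=5,fy=5,interpolation=cv2.INTER_CUBIC))
cv2.imwrite("pics/w1b.png",cv2.resize(t[170:270,200:300],None,fx=5,fy=5,interpolation=cv2.INTER_CUBIC))
E
```

```text
(no output)
```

View pics/w1a.png

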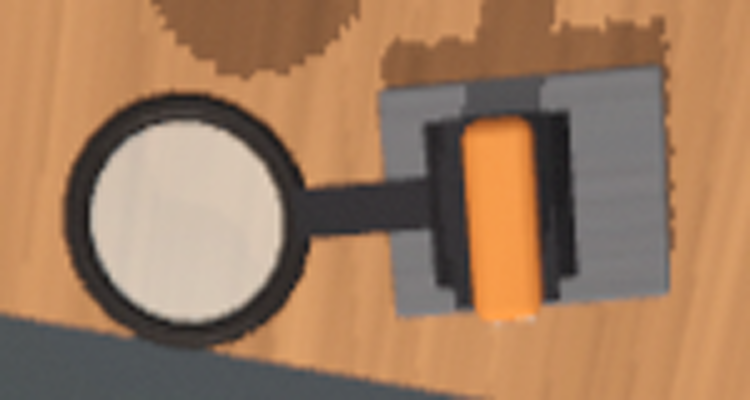

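View pics/w1b.png

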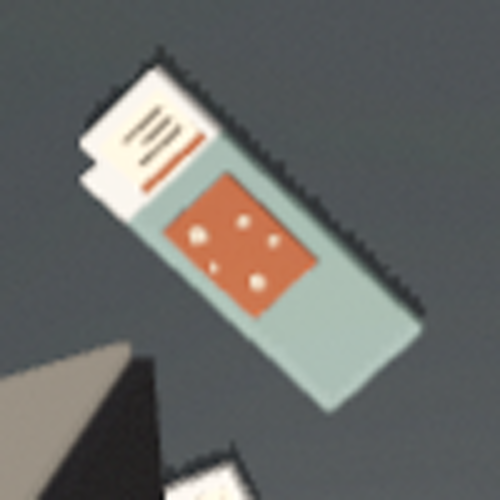

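```bash
python3 - <<'E'
from h import *
o=dict(tool_pos=np.array([543.59,333.90,323.36]),tcp_rot=np.array([-3.13963,0.002556,1.7475]))
c=cam('wrist',o); print('eye',c[2])
def Z(x,y,ox,oy,f): return ((x+.5)/f-.5+ox,(y+.5)/f-.5+oy)
P=[onz(c,Z(*q,240,70,5),181) for q in [(465,120),(533,118),(541,318),(477,320)]]
P=np.array(P);print(P.round(1)); print('tab',P.mean(0), 'w',np.linalg.norm(P[0]-P[1]),np.linalg.norm(P[3]-P[2]),'len',np.linalg.norm(P[0]-P[3]))
v=(P[0]+P[1]-P[2]-P[3]); print('yaw',np.degrees(np.arctan2(-v[0],v[1])))
L=onz(c,Z(186,220,240,70,5),69);d=P.mean(0)-L;print('lens',L,np.hypot(*d[:2]),np.degrees(np.arctan2(d[1],d[0])))
F=np.array([onz(c,Z(*q,240,70,5),12) for q in [(380,92),(660,67),(668,292),(400,317)]]);print('foot',F.mean(0),[round(float(np.linalg.norm(F[i]-F[(i+1)%4])),1) for i in range(4)])
v=F[1]-F[0];print('foot yaw',np.degrees(np.arctan2(v[1],v[0])))
Q=np.array([onz(c,Z(*q,200,170,5),6) for q in [(157,68),(420,325),(330,410)]])
print(Q.round(1),np.linalg.norm(Q[0]-Q[1]),np.linalg.norm(Q[1]-Q[2]),'center',(Q[0]+Q[2])/2)
v=Q[0]-Q[1];print('slide yaw',np.degrees(np.arctan2(v[1],v[0])),'sherd',onz(c,Z(241,245,200,170,5),9))
E
```

```text
eye [529.93361139 412.37271261 481.9902529 ]
[[538.3 415.9 181. ]
 [549.5 418.3 181. ]
 [557.5 386.  181. ]
 [546.5 383.7 181. ]]
tab [547.96258869 400.96297385 181.        ] w 11.452695930726126 11.144909258583846 len 33.32088644377933
yaw 14.036138778795229
lens [481.05303197 383.67140035  69.        ] 69.10779474575482 14.490035311692095
foot [562.73145712 402.35425935  12.        ] [73.3, 57.8, 72.9, 58.3]
foot yaw 15.005747783425152
[[422.2 271.4   6. ]
 [508.2 205.8   6. ]
 [485.1 173.1   6. ]] 108.14497348368725 40.0110288422969 center [453.63228546 222.28547462   6.        ]
slide yaw 142.65950191988148 sherd [452.62578422 223.00583075   9.        ]
```

```bash
python3 plan.py 548.7 401.2 185 104.3 -1 8
```

```text
now 3.53 [544.3 337.5 322.5] [-179.9    0.   100.4] F [-4.7 -1.1 -1.4] w 91.7
end [548.7 401.2 185. ]
[0.45,0.12,1,-0,0,-0.14,-1,
0.45,0.12,1,-0,0,-0.14,-1,
0.45,0.13,1,-0.01,0,-0.14,-1,
0.45,0.13,1,-0,0,-0.14,-1,
0.44,0.13,1,-0.01,0,-0.15,-1,
0.44,0.14,1,-0,0,-0.14,-1,
0.39,0.12,0.87,-0,0,-0.13,-1,
0,-0,0,-0,0,-0,-1]
```

step_arm --moves '[0.45, 0.15, 1, 0, 0, -0.15, -1, 0.45, 0.15, 1, 0, 0, -0.15, -1, 0.45, 0.15, 1, 0, 0, -0.15, -1, 0.45, 0.15, 1, 0, 0, -0.15, -1, 0.45, 0.15, 1, 0, 0, -0.15, -1, 0.4, 0.1, 0.8, 0, 0, -0.15, -1, 0.4, 0.1, 0.6, 0, 0, -0.1, -1, 0, 0, 0, 0, 0, 0, -1]'

```text
time: 4.2
tool_pos: [549.6, 405.4, 185.2]
tcp_rot: [-3.137, 0.002, 1.827]
contact_force: [-0.7, -0.8, -1.5]
grip_width: 92.1
```

```bash
python3 - <<'E'
from h import *
o=get_obs();print(o['tool_pos'],o['tcp_rot'])
im=capture('wrist');cv2.imwrite("pics/w2.png",im[:,:,::-1])
E
python3 plan.py 548.7 401.2 147 104.3 -1 5 0.5
```

```text
[549.56329433 405.41135503 185.20072705] [-3.13650673e+00  1.60914704e-03  1.82699722e+00]
now 4.25 [550.1 404.9 186.5] [-1.798e+02  1.000e-01  1.047e+02] F [0.6 0.2 0.4] w 92.0
end [548.6 401.2 146.9]
[-0.04,-0.03,0.5,-0.01,0.01,0.02,-1,
-0.04,-0.03,0.5,-0.01,0.01,0.02,-1,
-0.04,-0.02,0.5,-0.02,0,0.02,-1,
-0.04,-0.03,0.48,-0.01,0.01,0.03,-1,
-0,0,-0,-0,-0,-0,-1]
```

View pics/w2.png

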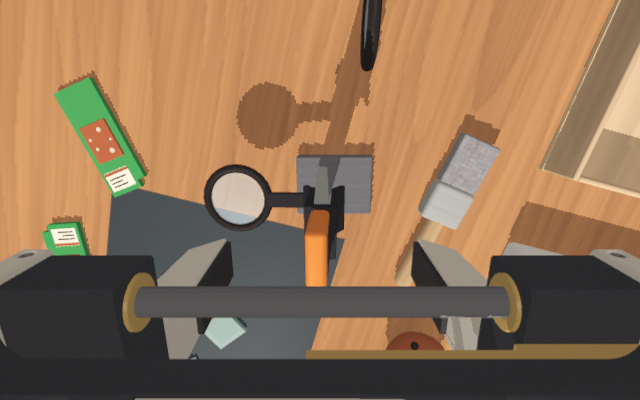

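step_arm --moves '[-0.05, -0.05, 0.5, 0, 0, 0, -1, -0.05, -0.05, 0.5, 0, 0, 0, -1, -0.05, -0.05, 0.5, 0, 0, 0, -1, -0.05, 0, 0.4, 0, 0, 0, -1, 0, 0, 0, 0, 0, 0, -1]'

```text
time: 4.67
tool_pos: [550.0, 398.6, 149.9]
tcp_rot: [3.138, 0.001, 1.824]
contact_force: [-0.1, 0.2, -0.1]
grip_width: 91.9
```

step_arm --moves '[0, 0, 0, 0, 0, 0, 1, 0, 0, 0, 0, 0, 0, 1, 0, 0, 0, 0, 0, 0, 1, 0, 0, 0, 0, 0, 0, 1, 0, 0, 0, 0, 0, 0, 1, 0, 0, 0, 0, 0, 0, 1, 0, 0, 0, 0, 0, 0, 1, 0, 0, 0, 0, 0, 0, 1]'

```text
time: 5.33
tool_pos: [551.6, 398.5, 153.1]
tcp_rot: [3.133, -0.001, 1.823]
contact_force: [-0.2, 0.2, 0.1]
grip_width: 43.1
```

```bash
python3 - <<'E'
from h import *
o=get_obs();print(o)
im=capture('wrist');cv2.imwrite("pics/w3.png",im[:,:,::-1])
im=capture('side');cv2.imwrite("pics/s3.png",cv2.resize(im[220:400,200:440,::-1],None,fx=3.3,fy=3.3))
E
```

```text
{'time': 5.3333, 'joint_positions': array([ 0.51380127,  0.68297688,  1.15297498, -0.00165548,  1.29730664,
        0.26218926]), 'dq': array([ 0.00287432, -0.00050875, -0.00420525,  0.00134171,  0.00029271,
       -0.00011645]), 'tau': array([-2.16685748e-02, -5.99716902e+01, -2.48440289e+01,  7.64532667e-02,
       -2.36727297e-02,  8.22516977e-04]), 'tool_pos': array([551.64595655, 398.47183635, 153.13585261]), 'tcp_rot': array([ 3.13312956e+00, -6.17031675e-04,  1.82285144e+00]), 'contact_force': array([-0.22005363,  0.18771591,  0.05100379]), 'moment': array([ 0.04623213, -0.12219075,  0.02940614]), 'grip_width': 43.1050492893931}
```

View pics/w3.png

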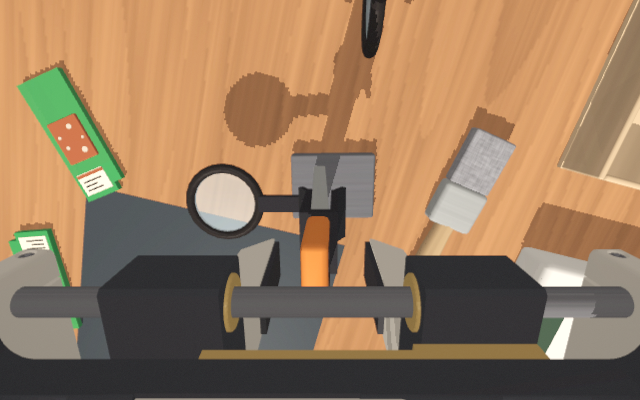

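View pics/s3.png

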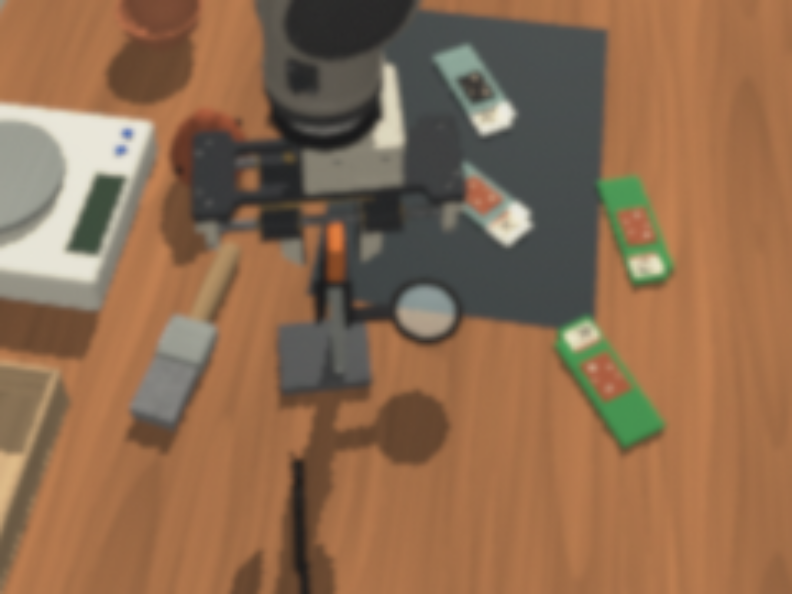

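step_arm --moves '[0.1, -0.1, 0.2, 0, 0, 0, 1, 0, 0, 0.1, 0, 0, 0, 1, 0, 0, 0, 0, 0, 0, 1, 0, 0, 0, 0, 0, 0, 1]'

```text
time: 5.77
tool_pos: [549.0, 400.1, 146.2]
tcp_rot: [3.133, -0.0, 1.823]
contact_force: [0.4, -0.2, 4.3]
grip_width: 11.5
```

```bash
python3 - <<'E'
from h import *
o=get_obs();print(o['tool_pos'],o['tcp_rot'],o['grip_width'])
im=capture('wrist');cv2.imwrite("pics/w4.png",im[:,:,::-1])
E
```

```text
[548.98803886 400.11638407 146.16106558] [ 3.13310903e+00 -4.56208297e-04  1.82298120e+00] 11.549432882692583
```

View pics/w4.png

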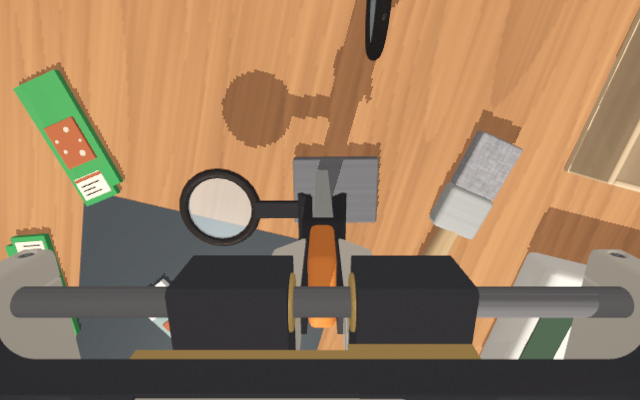

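```bash
python3 plan.py 549 400 216 104.4 1 5 0.7; python3 plan.py 641.7 -174 290 85.2 1 8|tail -3
```

```text
now 5.82 [549.  400.1 146.2] [179.5  -0.  104.4] F [ 0.   0.5 -2.4] w 12.0
end [549.  400.1 216. ]
[-0,0.01,-0.7,0.02,-0,0,1,
-0,0,-0.7,0.03,-0,0,1,
-0,0,-0.7,0.02,-0,0,1,
-0,0,-0.7,0.03,-0,0.01,1,
-0,0.01,-0.69,0.02,-0.01,0,1]
-1,-0.03,-0.25,0,-0,0.16,1,
-1,-0.02,-0.25,0.01,-0,0.16,1,
-1,-0.01,-0.25,0,-0,0.17,1]
```

step_arm --moves '[0, 0, -0.4, 0, 0, 0, 1, 0, 0, -0.7, 0, 0, 0, 1, 0, 0, -0.7, 0, 0, 0, 1, 0, 0, -0.7, 0, 0, 0, 1, 0, 0, -0.7, 0, 0, 0, 1, 0, 0, -0.7, 0, 0, 0, 1]'

```text
time: 6.32
tool_pos: [548.1, 398.6, 223.5]
tcp_rot: [3.14, 0.002, 1.822]
contact_force: [-0.2, 0.9, -1.0]
grip_width: 11.7
```

```bash
python3 plan.py 641.7 -174 290 85.2 1 8; python3 - <<'E'
from h import *
im=capture('side');cv2.imwrite("pics/s5.png",cv2.resize(im[200:400,200:440,::-1],None,fx=3,fy=3))
E
```

```text
now 6.32 [548.1 398.6 223.5] [1.799e+02 1.000e-01 1.044e+02] F [-0.2  0.9 -1. ] w 11.7
end [573.8 240.5 241.5]
[-1,-0.09,-0.11,0,0,0.17,1,
-1,-0.08,-0.11,0,0,0.17,1,
-1,-0.07,-0.11,0,0,0.17,1,
-1,-0.05,-0.11,0,0,0.17,1,
-1,-0.04,-0.11,0,0,0.16,1,
-1,-0.03,-0.11,0,0,0.17,1,
-1,-0.02,-0.11,0,0,0.16,1,
-1,-0.01,-0.11,0,0,0.17,1]
```

View pics/s5.png

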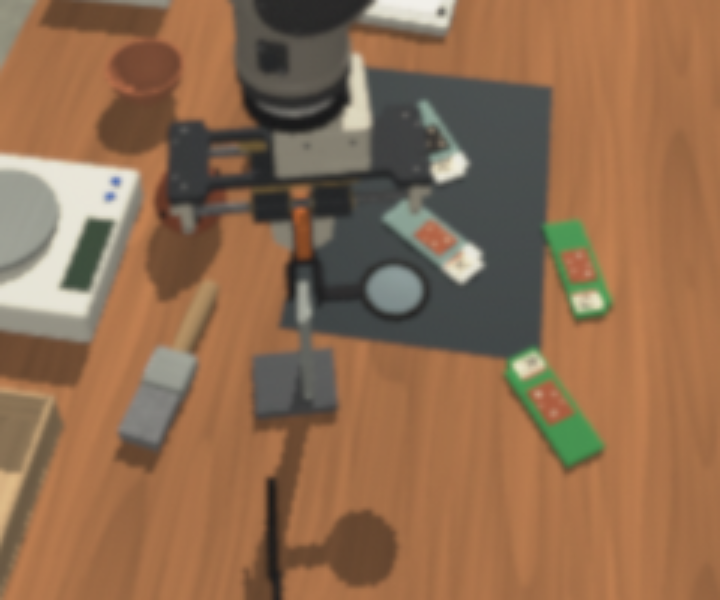

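step_arm --moves '[-0.5, -0.05, -0.3, 0, 0, 0.15, 1, -0.8, -0.05, -0.3, 0, 0, 0.15, 1, -1, -0.05, -0.3, 0, 0, 0.15, 1, -1, -0.05, -0.3, 0, 0, 0.2, 1, -1, -0.05, -0.3, 0, 0, 0.15, 1, -1, -0.05, -0.3, 0, 0, 0.2, 1, -1, 0, -0.3, 0, 0, 0.15, 1, -1, 0, -0.3, 0, 0, 0.2, 1]'

```text
time: 7.03
tool_pos: [570.5, 243.5, 274.9]
tcp_rot: [-3.14, 0.003, 1.723]
contact_force: [0.1, -1.0, -1.5]
grip_width: 11.9
```

```bash
python3 plan.py 641.7 -174 290 85.2 1 16
```

```text
now 7.03 [570.5 243.5 274.9] [-179.9    0.2   98.7] F [ 0.1 -1.  -1.5] w 11.9
end [624.8 -74.  286.4]
[-1,0.02,-0.03,-0,0,0.16,1,
-1,0.03,-0.03,-0,0,0.16,1,
-1,0.04,-0.03,-0,0,0.16,1,
-1,0.05,-0.03,-0,0,0.16,1,
-1,0.06,-0.03,-0,0,0.16,1,
-1,0.07,-0.03,-0,0,0.16,1,
-1,0.08,-0.03,-0,0,0.16,1,
-1,0.1,-0.03,-0,0,0.16,1,
-1,0.11,-0.03,-0,0,0.16,1,
-1,0.12,-0.04,-0,0,0.16,1,
-1,0.13,-0.03,-0,0,0.16,1,
-1,0.14,-0.04,-0,0,0.16,1,
-1,0.15,-0.03,-0,0.01,0.16,1,
-1,0.16,-0.04,-0,0,0.16,1,
-1,0.18,-0.04,-0,0.01,0.16,1,
-1,0.19,-0.04,-0,0,0.16,1]
```

step_arm --moves '[-1, 0, -0.05, 0, 0, 0.15, 1, -1, 0.05, -0.05, 0, 0, 0.15, 1, -1, 0.05, -0.05, 0, 0, 0.15, 1, -1, 0.05, -0.05, 0, 0, 0.15, 1, -1, 0.05, -0.05, 0, 0, 0.2, 1, -1, 0.05, -0.05, 0, 0, 0.15, 1, -1, 0.1, -0.05, 0, 0, 0.15, 1, -1, 0.1, -0.05, 0, 0, 0.2, 1]'

```text
time: 7.7
tool_pos: [592.5, 64.2, 283.4]
tcp_rot: [-3.132, 0.006, 1.614]
contact_force: [0.3, 0.1, -1.7]
grip_width: 11.9
```

step_arm --moves '[-1, 0.1, -0.05, 0, 0, 0.15, 1, -1, 0.1, -0.05, 0, 0, 0.15, 1, -1, 0.15, -0.05, 0, 0, 0.15, 1, -1, 0.15, -0.05, 0, 0, 0.15, 1, -1, 0.15, -0.05, 0, 0, 0.2, 1, -1, 0.15, -0.05, 0, 0, 0.15, 1, -1, 0.2, -0.05, 0, 0, 0.15, 1, -1, 0.2, -0.05, 0, 0, 0.2, 1]'

```text
time: 8.37
tool_pos: [608.0, -115.3, 290.2]
tcp_rot: [-3.121, 0.009, 1.506]
contact_force: [1.0, 0.2, -1.8]
grip_width: 11.7
```

```bash
python3 plan.py 641.7 -174 285 85.2 1 8
```

```text
now 8.37 [ 608.  -115.3  290.2] [-178.8    0.5   86.3] F [ 1.   0.2 -1.8] w 11.7
end [ 641.7 -174.1  285. ]
[-1,0.67,0.09,-0.1,0.04,0.09,1,
-1,0.67,0.09,-0.1,0.05,0.1,1,
-0.81,0.55,0.07,-0.09,0.04,0.07,1,
0,0,0,0,-0,0,1,
0,0,0,0,-0,0,1,
0,0,0,0,-0,0,1,
0,0,0,0,-0,0,1,
0,0,0,0,-0,0,1]
```

step_arm --moves '[-0.8, 0.5, 0.1, -0.1, 0.05, 0.1, 1, -0.7, 0.5, 0.1, -0.1, 0.05, 0.1, 1, -0.5, 0.4, 0.05, -0.1, 0.05, 0.05, 1, -0.3, 0.25, 0, 0, 0, 0, 1, 0, 0, 0, 0, 0, 0, 1]'

```text
time: 8.78
tool_pos: [633.1, -176.5, 283.3]
tcp_rot: [-3.138, -0.001, 1.474]
contact_force: [-0.8, -0.1, -0.8]
grip_width: 12.0
```

```bash
python3 plan.py 641.7 -174 262 85.2 1 4; python3 - <<'E'
from h import *
o=get_obs();print(o['tool_pos'],o['tcp_rot'],o['grip_width'])
im=capture('wrist');cv2.imwrite("pics/w6.png",im[:,:,::-1])
im=capture('side');cv2.imwrite("pics/s6.png",cv2.resize(im[70:230,220:420,::-1],None,fx=3.7,fy=3.7))
E
```

```text
now 8.78 [ 633.1 -176.5  283.3] [-1.798e+02 -1.000e-01  8.450e+01] F [-0.8 -0.1 -0.8] w 12.0
end [ 641.7 -173.9  262.1]
[0.16,0.39,1,-0.06,-0.01,-0.17,1,
0.01,0.03,0.06,0,-0,-0.01,1,
-0,-0,0,0,-0,-0,1,
-0,-0,0,0,-0,-0,1]
[ 633.13820155 -176.53517944  283.29861985] [-3.13750287e+00 -9.95035735e-04  1.47435428e+00] 11.980098981739113
```

View pics/w6.png

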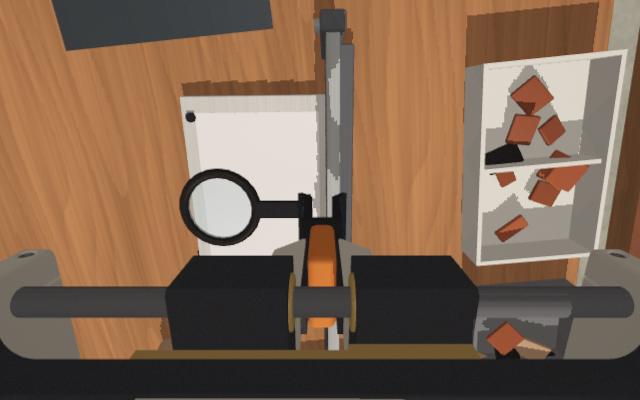

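View pics/s6.png

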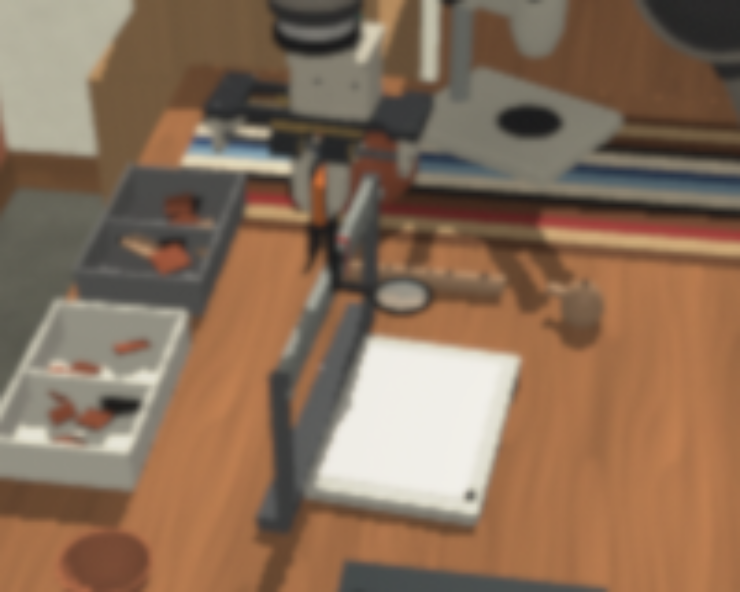

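```bash
python3 - <<'E'
import cv2
t=cv2.imread("pics/w6.png")
cv2.imwrite("pics/w6a.png",cv2.resize(t[0:120,270:400],None,fx=5,fy=5,interpolation=cv2.INTER_CUBIC))
cv2.imwrite("pics/w6b.png",cv2.resize(t[100:220,270:400],None,fx=5,fy=5,interpolation=cv2.INTER_CUBIC))
E
```

```text
(no output)
```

View pics/w6a.png

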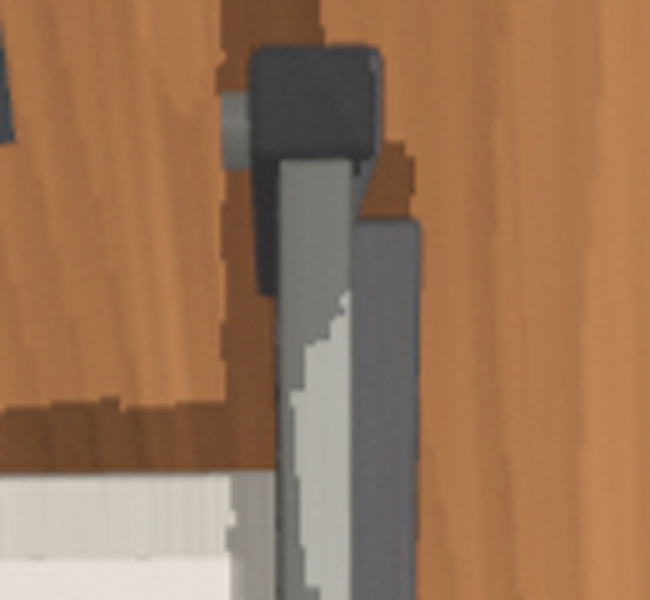

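View pics/w6b.png

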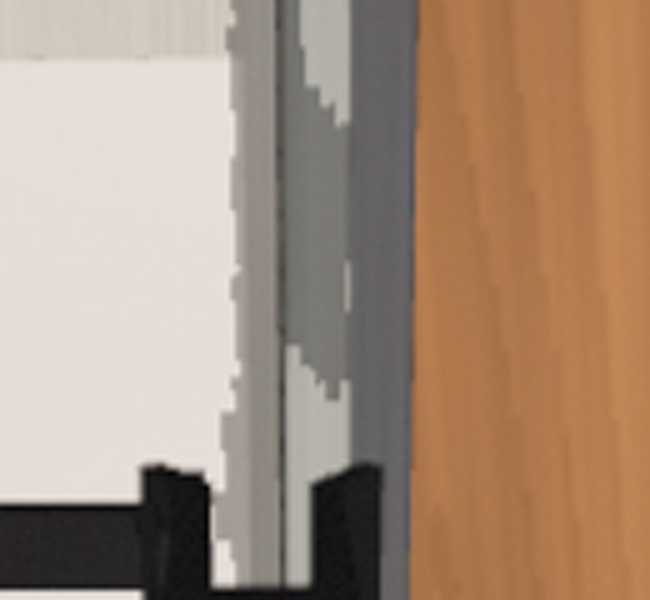

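```bash
python3 - <<'E'
from h import *
o=dict(tool_pos=np.array([633.138,-176.535,283.30]),tcp_rot=np.array([-3.1375,-0.000995,1.47435]))
c=cam('wrist',o); Rt=R_(o['tcp_rot'])
def Z(x,y,ox,oy,f): return ((x+.5)/f-.5+ox,(y+.5)/f-.5+oy)
a=[onz(c,Z(*q,270,0,5),190) for q in [(278,200),(351,200)]]; b=[onz(c,Z(*q,270,100,5),190) for q in [(286,430),(350,430)]]
print(np.round(a,1),np.round(b,1))
A=np.mean(a,0);B=np.mean(b,0);v=A-B
print('mid',A,B,'rail yaw',np.degrees(np.arctan2(-v[0],v[1])))
n=np.array([v[1],-v[0],0])/np.linalg.norm(v) # +x side
for p in (o['tool_pos'],): print('offset needed along rail x', (A-p)@n,(B-p)@n)
# top cam line
u=np.array([0.0833,0.9965,0]);M=np.array([633.55,-274,190]);n2=np.array([.9965,-.0833,0])
print('topcam offset',(M-o['tool_pos'])@n2)
# post inner edge
print('post',onz(c,Z(315,160,270,0,5),190))
# saddle end: in-image gap between legs at saddle
t=[Rt.T@(onz(c,Z(*q,270,100,5),o['tool_pos'][2]-11-40)-o['tool_pos']) for q in [(210,590),(312,590)]];print('slot edges tool',np.round(t,1))
print('tab top', [np.round(Rt.T@(onz(c,q,o['tool_pos'][2]-11+46)-o['tool_pos']),1) for q in [(309,226),(334,226)]])
E
```

```text
[[646.5 -60.7 190. ]
 [656.3 -61.6 190. ]] [[ 638.3 -162.2  190. ]
 [ 648.  -163.1  190. ]]
mid [651.38518345 -61.17062763 190.        ] [ 643.11922933 -162.62207818  190.        ] rail yaw -4.657995827661837
offset needed along rail x 8.818424875415015 8.818424875415017
topcam offset 8.529392499999922
post [651.8770608  -56.28182714 190.        ]
slot edges tool [[ 4.  -6.4 51. ]
 [ 4.   6.9 51. ]]
tab top [array([ 31.3,  -4.9, -34.9]), array([ 31.4,   4.8, -35. ])]
```

step_arm --moves '[0.1, 0.25, 0.3, -0.05, 0, -0.1, 1, 0.05, 0.2, 0.4, 0, 0, -0.1, 1, 0, 0, 0.2, 0, 0, 0, 1, 0, 0, 0, 0, 0, 0, 1]'

```text
time: 9.22
tool_pos: [642.8, -168.6, 264.5]
tcp_rot: [-3.141, -0.002, 1.496]
contact_force: [-0.9, 0.9, -1.8]
grip_width: 12.2
```

```bash
cat > look.py <<'E'
import sys
from h import *
o=get_obs();print(repr(o['tool_pos'].round(2)),repr(o['tcp_rot'].round(5)),o['grip_width'].round(1),o['contact_force'].round(1),o['time'])
n=sys.argv[1]
im=capture('wrist')[:,:,::-1].copy();cv2.imwrite(f"pics/{n}.png",im)
if len(sys.argv)>2:
    x,y,w,h,f=map(int,sys.argv[2:7]); cv2.imwrite(f"pics/{n}z.png",cv2.resize(im[y:y+h,x:x+w],None,fx=f,fy=f,interpolation=cv2.INTER_CUBIC))
E
python3 plan.py 642 -174 240 85.3 1 4; python3 look.py w7 260 130 130 110 5
```

```text
now 9.22 [ 642.8 -168.6  264.5] [-1.80e+02 -1.00e-01  8.57e+01] F [-0.9  0.9 -1.8] w 12.2
end [ 642.  -173.9  239.9]
[-0.22,-0.01,1,-0,-0.03,0.08,1,
-0.05,-0.01,0.23,-0,-0,0.02,1,
-0,0,-0,-0,-0,-0,1,
-0,0,-0,-0,-0,-0,1]Traceback (most recent call last):
  File "look.py", line 3, in <module>
    o=get_obs();print(repr(o['tool_pos'].round(2)),repr(o['tcp_rot'].round(5)),o['grip_width'].round(1),o['contact_force'].round(1),o['time'])
                                                                               ^^^^^^^^^^^^^^^^^^^^^
AttributeError: 'float' object has no attribute 'round'
```

```bash
sed -i "s/o\['grip_width'\].round(1)/round(o['grip_width'],1)/" look.py; python3 look.py w7 260 130 130 110 5
```

```text
array([ 642.76, -168.62,  264.53]) array([-3.14136e+00, -2.37000e-03,  1.49559e+00]) 12.2 [-0.9  0.9 -1.8] 9.2167
```

View pics/w7z.png

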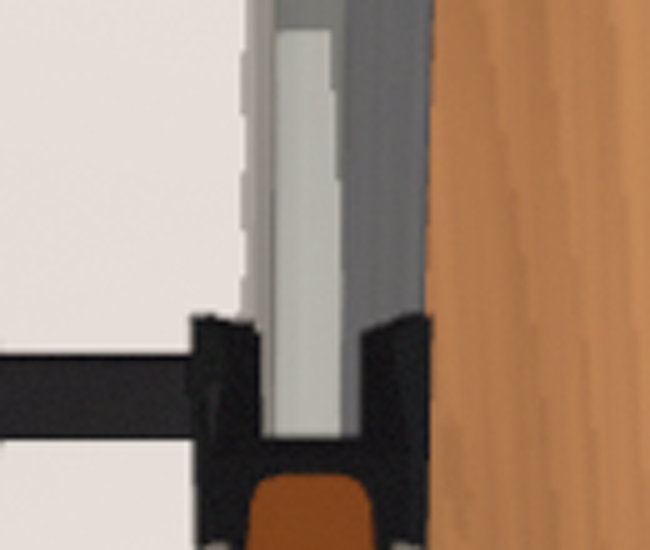

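step_arm --moves '[-0.2, 0, 0.4, 0, -0.05, 0.1, 1, -0.05, 0, 0.5, 0, 0, 0, 1, 0, 0, 0.4, 0, 0, 0, 1, 0, 0, 0, 0, 0, 0, 1]'

```text
time: 9.6
tool_pos: [642.5, -173.1, 237.3]
tcp_rot: [3.14, 0.002, 1.489]
contact_force: [-0.5, 0.0, -1.5]
grip_width: 11.7
```

```bash
python3 plan.py 642 -174 225 85.3 1 2; python3 look.py w8 260 130 130 110 5
```

```text
now 9.6 [ 642.5 -173.1  237.3] [1.799e+02 1.000e-01 8.530e+01] F [-0.5  0.  -1.5] w 11.7
end [ 642.1 -174.1  225.1]
[-0.05,-0.02,0.61,0.02,0.03,0.01,1,
0,-0,0,-0,0,-0,1]
array([ 642.52, -173.11,  237.26]) array([3.14032e+00, 2.11000e-03, 1.48944e+00]) 11.7 [-0.5  0.  -1.5] 9.6
```

View pics/w8z.png

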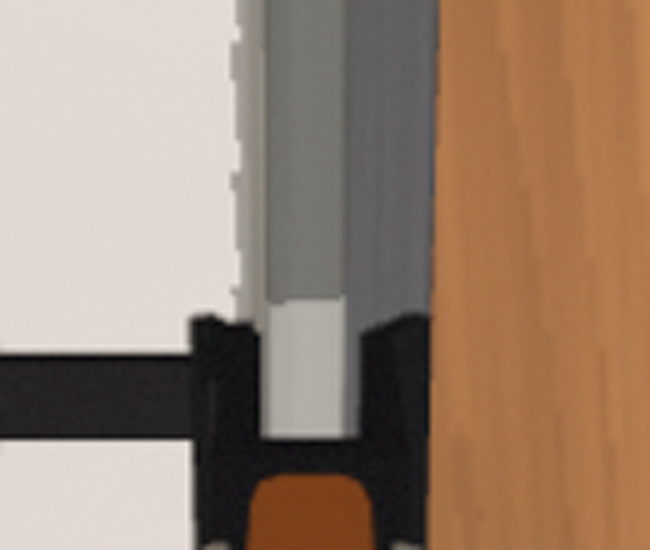

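step_arm --moves '[0, -0.03, 0.4, 0, 0, 0, 1, 0, 0, 0.4, 0, 0, 0, 1, 0, 0, 0.4, 0, 0, 0, 1, 0, 0, 0.2, 0, 0, 0, 1, 0, 0, 0, 0, 0, 0, 1]'

```text
time: 10.07
tool_pos: [641.8, -173.4, 206.6]
tcp_rot: [3.14, 0.002, 1.489]
contact_force: [0.1, 0.1, -2.4]
grip_width: 11.6
```

```bash
python3 plan.py 642 -174 201 85.3 1 2; python3 look.py w9 260 130 130 110 5
```

```text
now 10.07 [ 641.8 -173.4  206.6] [1.799e+02 1.000e-01 8.530e+01] F [ 0.1  0.1 -2.4] w 11.6
end [ 642. -174.  201.]
[-0.03,0.01,0.28,0.02,0.03,0,1,
-0,0,-0,0,-0,0,1]
array([ 641.82, -173.36,  206.58]) array([3.14017e+00, 1.97000e-03, 1.48893e+00]) 11.6 [ 0.1  0.1 -2.4] 10.0667
```

View pics/w9z.png

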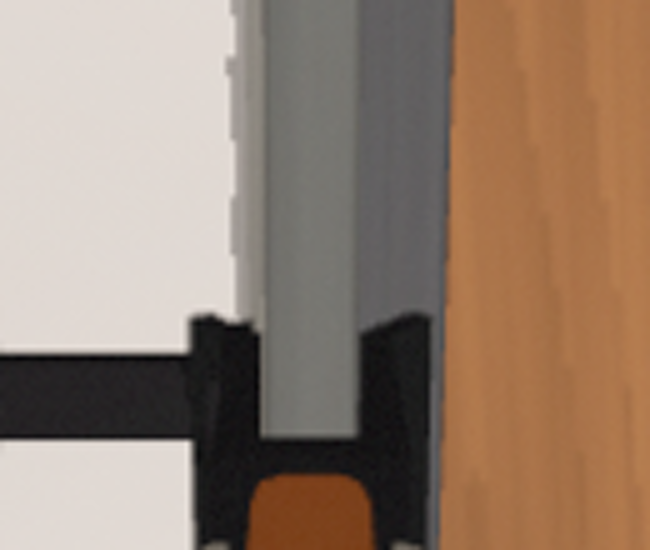

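step_arm --moves '[0, 0, 0.15, 0, 0, 0, 1, 0, 0, 0.1, 0, 0, 0, 1, 0, 0, 0.05, 0, 0, 0, 1]'

```text
time: 10.37
tool_pos: [642.4, -173.6, 201.1]
tcp_rot: [3.139, 0.002, 1.489]
contact_force: [-0.1, -0.4, -2.0]
grip_width: 11.9
```

```bash
python3 plan.py 633.8 -273.8 201 85.3 1 8 0.7; python3 - <<'E'
from h import *
im=capture('side');cv2.imwrite("pics/s9.png",cv2.resize(im[90:230,250:390,::-1],None,fx=4,fy=4))
E
```

```text
now 10.37 [ 642.4 -173.6  201.1] [1.798e+02 1.000e-01 8.530e+01] F [-0.1 -0.4 -2. ] w 11.9
end [ 633.8 -273.8  201.1]
[-0.7,-0,0,0.01,0,0,1,
-0.7,-0,0,0.01,0.01,0,1,
-0.7,-0,0,0,0,0,1,
-0.7,-0,0,0.01,0.01,0,1,
-0.7,-0.01,0,0,0,0,1,
-0.7,-0,0.01,0.01,0.01,0,1,
-0.7,-0.01,0,0,0,0,1,
-0.13,0,0,0,0,0,1]
```

View pics/s9.png

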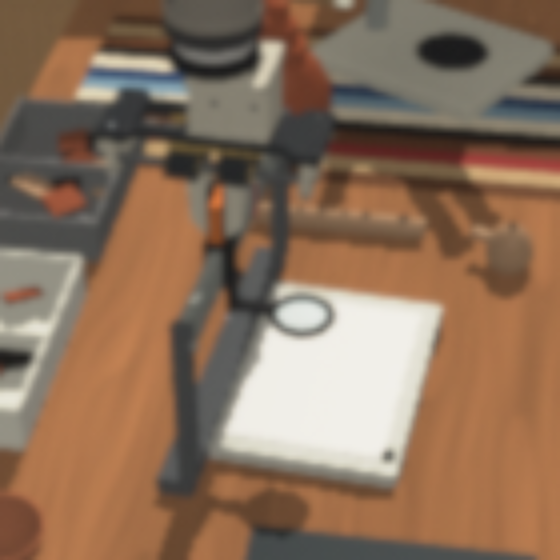

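```bash
python3 - <<'E'
from h import *
o=dict(tool_pos=np.array([641.82,-173.36,206.58]),tcp_rot=np.array([3.14017,.00197,1.48893]))
c=cam('wrist',o); Rt=R_(o['tcp_rot'])
for r,h in [(217.4,-11+6),(217.4,-11),(224.8,-5)]:
    p=onz(c,(321,r),o['tool_pos'][2]+h); print(r,h,Rt.T@(p-o['tool_pos']))
# lens centre
im=cv2.imread('pics/w9.png')[150:260,160:275]; cv2.imwrite('pics/w9l.png',cv2.resize(im,None,fx=5,fy=5))
E
```

```text
217.4 -5 [20.59370071 -0.25343099  4.95908453]
217.4 -11 [18.44427218 -0.25739936 10.96333099]
224.8 -5 [16.56151901 -0.25294381  4.96702864]
```

View pics/w9l.png

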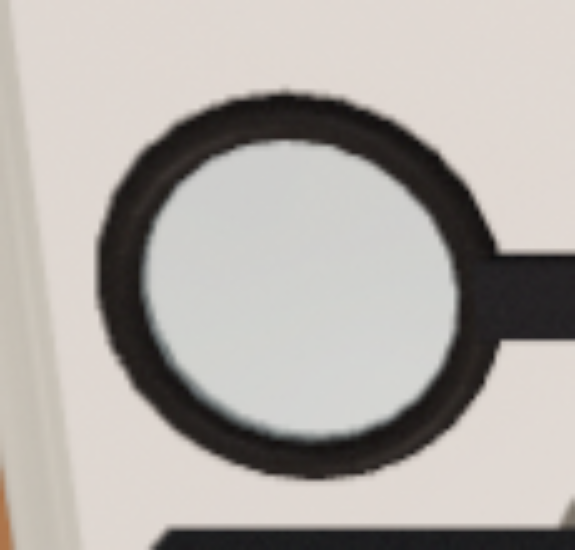

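step_arm --moves '[-0.3, 0, 0.05, 0, 0, 0, 1, -0.6, 0, 0.05, 0, 0, 0, 1, -0.7, 0, 0, 0, 0, 0, 1, -0.7, 0, 0, 0, 0, 0, 1, -0.7, 0, 0, 0, 0, 0, 1, -0.7, 0, 0, 0, 0, 0, 1, -0.6, 0, 0, 0, 0, 0, 1, -0.3, 0, 0, 0, 0, 0, 1]'

```text
time: 11.08
tool_pos: [634.4, -271.5, 201.0]
tcp_rot: [3.137, 0.001, 1.491]
contact_force: [-0.1, 0.1, -1.0]
grip_width: 11.9
```

```bash
python3 plan.py 633.7 -273.8 200.5 85.3 1 4 0.7; python3 look.py w10 200 100 240 160 3
```

```text
now 11.08 [ 634.4 -271.5  201. ] [179.7   0.   85.4] F [-0.1  0.1 -1. ] w 11.9
end [ 633.8 -273.8  200.4]
[-0.12,-0.02,0.03,0.07,0.01,0.03,1,
0,-0,-0,-0,0,0,1,
0,-0,-0,-0,0,0,1,
0,-0,-0,-0,0,0,1]
array([ 634.36, -271.48,  201.02]) array([3.13694e+00, 7.90000e-04, 1.49094e+00]) 11.9 [-0.1  0.1 -1. ] 11.0833
```

View pics/w10z.png

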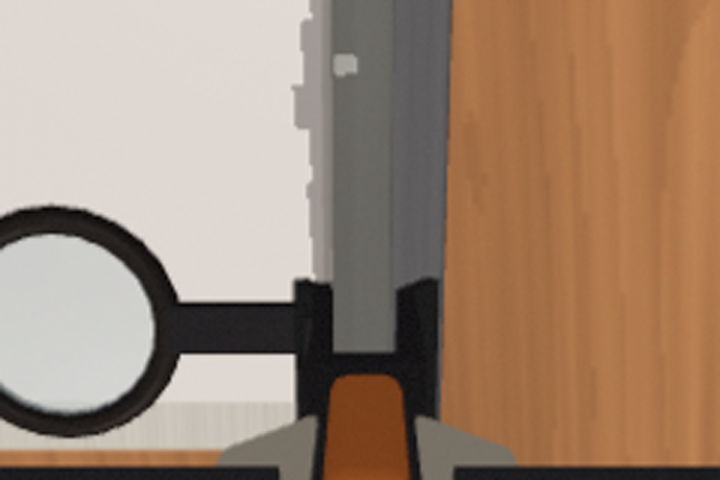

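step_arm --moves '[-0.1, -0.02, 0.05, 0.05, 0, 0, 1, 0, 0, 0.05, 0, 0, 0, 1, 0, 0, 0, 0, 0, 0, 1]'

```text
time: 11.38
tool_pos: [634.3, -274.8, 201.2]
tcp_rot: [3.137, 0.0, 1.489]
contact_force: [-0.8, 0.5, -2.1]
grip_width: 11.7
```

```bash
python3 plan.py 633.7 -273.8 200.5 85.3 1 2 0.7; python3 - <<'E'
from h import *
im=capture('top');cv2.imwrite("pics/t11.png",cv2.resize(im[140:260,340:480,::-1],None,fx=5,fy=5))
im=capture('side');cv2.imwrite("pics/s11.png",cv2.resize(im[90:230,250:390,::-1],None,fx=4,fy=4))
E
```

```text
now 11.38 [ 634.3 -274.8  201.2] [179.8   0.   85.3] F [-0.8  0.5 -2.1] w 11.7
end [ 633.8 -273.7  200.6]
[0.05,-0.03,0.03,0.06,0.01,0,1,
-0,-0,0,0,-0,0,1]
```

View pics/t11.png

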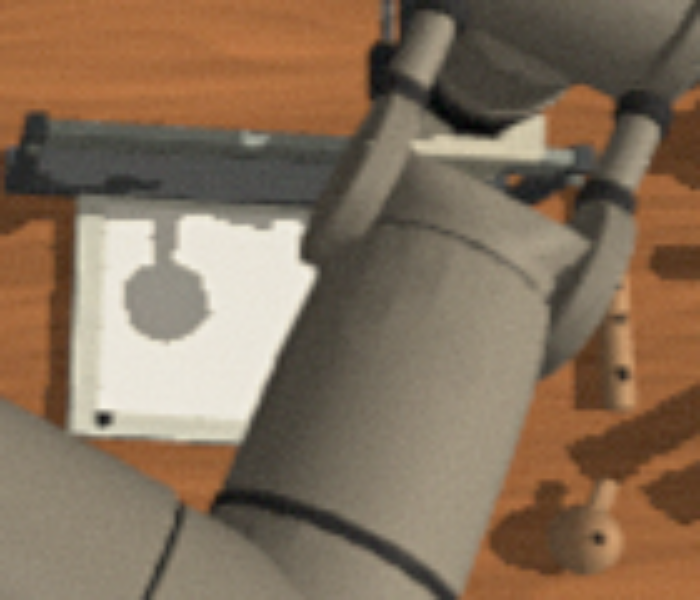

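View pics/s11.png

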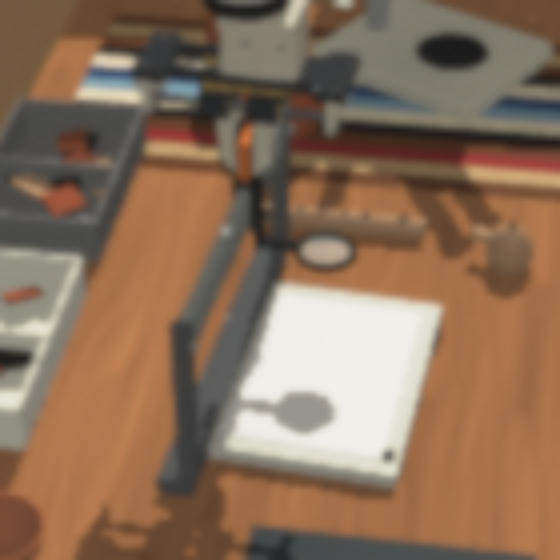

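step_arm --moves '[0.05, -0.03, 0.07, 0.05, 0, 0, 1, 0, 0, 0.05, 0, 0, 0, 1]'

```text
time: 11.65
tool_pos: [634.4, -274.6, 201.0]
tcp_rot: [3.138, 0.005, 1.49]
contact_force: [-4.7, 1.3, 3.7]
grip_width: 11.6
```

```bash
python3 plan.py 633.7 -273.8 200.5 85.3 1 2 0.7
```

```text
now 11.65 [ 634.4 -274.6  201. ] [179.8   0.3  85.3] F [-4.7  1.3  3.7] w 11.6
end [ 633.7 -273.7  200.4]
[0.04,-0.04,0.03,0.06,0.07,0.01,1,
-0,0,-0,-0,-0,0,1]
```

step_arm --moves '[0, 0, 0, 0, 0, 0, -1, 0, 0, 0, 0, 0, 0, -1, 0, 0, 0, 0, 0, 0, -1, 0, 0, 0, 0, 0, 0, -1, 0, 0, -0.2, 0, 0, 0, -1, 0, 0, -0.4, 0, 0, 0, -1, 0, 0, -0.6, 0, 0, 0, -1, 0, 0, -0.8, 0, 0, 0, -1]'

```text
time: 12.32
tool_pos: [633.6, -271.5, 238.4]
tcp_rot: [-3.138, 0.0, 1.492]
contact_force: [0.3, 0.2, 0.2]
grip_width: 60.6
```

```bash
python3 look.py w12 150 80 260 180 3
```

```text
array([ 633.65, -271.52,  238.42]) array([-3.13821e+00,  4.10000e-04,  1.49192e+00]) 60.6 [0.3 0.2 0.2] 12.3167
```

View pics/w12.png

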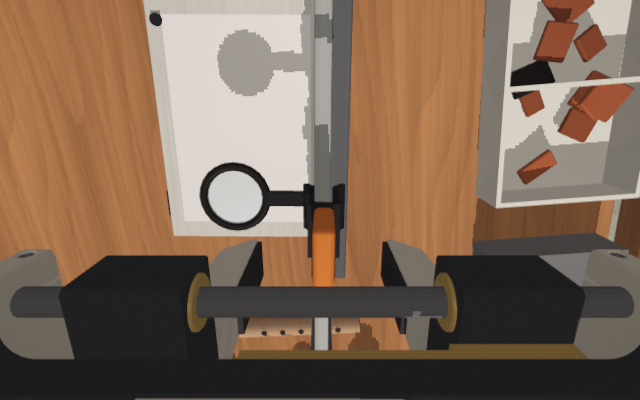

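step_arm --moves '[0, 0, -0.8, 0, 0, 0, -1, -0.3, 0, -1, 0, 0, 0, -1, -0.6, 0, -1, 0, 0, 0, -1, -0.8, 0, -0.8, 0, 0, 0, -1, -0.8, 0, -0.3, 0, 0, 0, -1, -0.4, 0, 0, 0, 0, 0, -1, 0, 0, 0, 0, 0, 0, -1]'

```text
time: 12.95
tool_pos: [630.9, -330.6, 328.8]
tcp_rot: [3.133, 0.006, 1.495]
contact_force: [-0.2, 0.3, 0.2]
grip_width: 92.0
```

```bash
python3 look.py w13 200 90 180 130 4
```

```text
array([ 630.85, -330.56,  328.84]) array([3.13256, 0.00625, 1.49454]) 92.0 [-0.2  0.3  0.2] 12.95
```

View pics/w13.png

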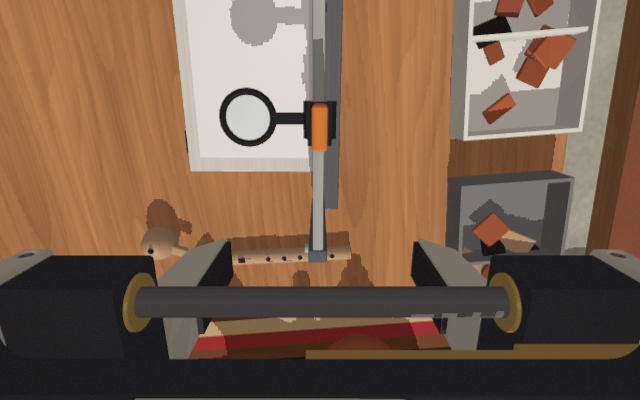

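View pics/w13z.png

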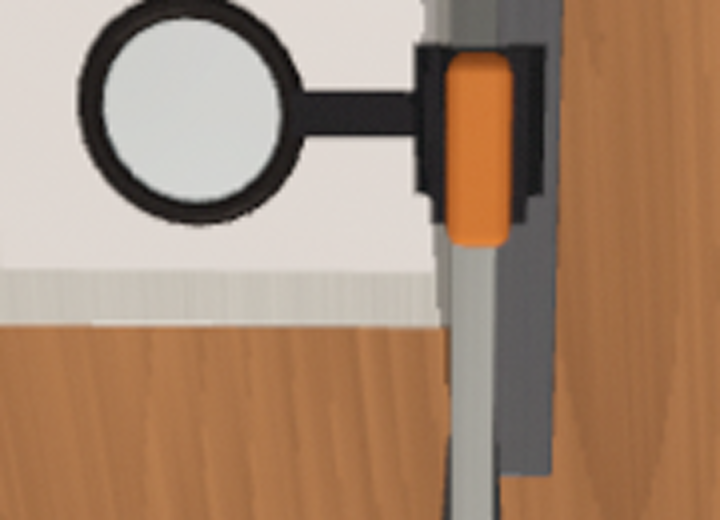

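```bash
cat > m13.py <<'E'
from h import *
o=dict(tool_pos=np.array([630.85,-330.56,328.84]),tcp_rot=np.array([3.13256,.00625,1.49454]))
c=cam('wrist',o); Rt=R_(o['tcp_rot'])
def Z(x,y,ox=200,oy=90,f=4): return ((x+.5)/f-.5+ox,(y+.5)/f-.5+oy)
for z in (115,120): print('lens',z,onz(c,Z(192.5,109),z))
P=np.array([onz(c,Z(*q),236) for q in [(446,54),(512,54),(509,246),(446,246)]]);print(P.round(1),P.mean(0))
S=np.array([onz(c,Z(*q),196) for q in [(416,45),(546,45)]]);print('saddle end',S.round(1))
M=np.array([633.5,-273.9,190]);u=np.array([.0815,.9966,0]);n=np.array([.9966,-.0815,0])
L=onz(c,Z(192.5,109),118)
print('lens rel mark',(L-M)@n,(L-M)@u,'tab',(P.mean(0)-M)@n,(P.mean(0)-M)@u,'saddle end',(S.mean(0)-M)@u)
# rail right end
q=onz(c,Z(474,518),190);print('rail pt',q)
print('rail end', onz(c,(318,248),190))
E
python3 m13.py; python3 - <<'E'
import cv2
t=cv2.imread("pics/w13.png");cv2.imwrite("pics/w13y.png",cv2.resize(t[200:290,270:370],None,fx=6,fy=6))
E
```

```text
lens 115 [ 559.3714421  -267.06093149  115.        ]
lens 120 [ 560.39278845 -266.83783142  120.        ]
[[ 630.1 -255.7  236. ]
 [ 641.7 -256.6  236. ]
 [ 638.8 -290.5  236. ]
 [ 627.2 -289.6  236. ]] [ 634.45037863 -273.08343668  236.        ]
saddle end [[ 623.3 -254.3  196. ]
 [ 649.8 -256.3  196. ]]
lens rel mark -73.83409021570085 0.9576869652198993 tab 0.8805974317258992 0.891242860816279 saddle end 18.811140419099758
rail pt [ 626.82502301 -360.3040152   190.        ]
rail end [ 624.40316486 -389.54028168  190.        ]
```

View pics/w13y.png

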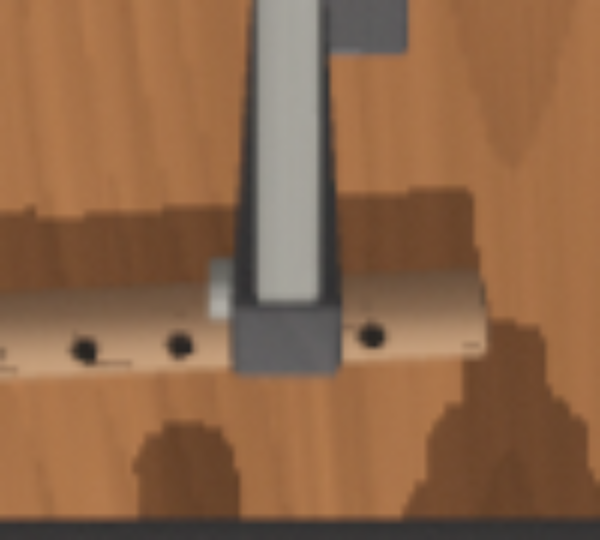

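```bash
python3 plan.py 484 199 200 142.7 -1 32
```

```text
now 13.0 [ 630.9 -329.8  328.6] [179.5   0.3  85.7] F [0.3 0.1 0.5] w 91.7
end [484.  198.9 200. ]
[1,-0.36,0.24,0,0.01,-0.55,-1,
1,-0.32,0.24,0,0.01,-0.54,-1,
1,-0.28,0.24,0,0,-0.54,-1,
1,-0.24,0.23,0,0.01,-0.53,-1,
1,-0.2,0.23,0,0,-0.53,-1,
1,-0.16,0.23,0,0.01,-0.53,-1,
1,-0.12,0.23,0,0.01,-0.52,-1,
1,-0.09,0.23,0,0,-0.52,-1,
1,-0.05,0.23,0,0.01,-0.52,-1,
1,-0.02,0.23,0,0,-0.52,-1,
1,0.02,0.23,0,0.01,-0.52,-1,
1,0.06,0.23,0,0.01,-0.52,-1,
1,0.09,0.23,0.01,0,-0.52,-1,
1,0.13,0.23,0,0.01,-0.52,-1,
1,0.17,0.24,0.01,0,-0.53,-1,
1,0.21,0.24,0,0.01,-0.53,-1,
1,0.25,0.24,0.01,0.01,-0.54,-1,
1,0.29,0.24,0,0,-0.54,-1,
1,0.33,0.25,0.01,0.01,-0.55,-1,
1,0.37,0.25,0.01,0,-0.55,-1,
1,0.41,0.25,0,0.01,-0.56,-1,
1,0.46,0.26,0.01,0,-0.57,-1,
1,0.51,0.26,0,0.01,-0.59,-1,
1,0.57,0.27,0.01,0,-0.6,-1,
1,0.62,0.27,0,0.01,-0.61,-1,
1,0.68,0.28,0.01,0,-0.63,-1,
0.12,0.09,0.04,-0,0,-0.08,-1,
0,0,0,-0,0,-0,-1,
0,0,0,-0,0,-0,-1,
0,0,0,-0,0,-0,-1,
0,0,0,-0,0,-0,-1,
0,0,0,-0,0,-0,-1]
```

step_arm --moves '[1, -0.35, 0, 0, 0, -0.55, -1, 1, -0.3, 0, 0, 0, -0.55, -1, 1, -0.3, 0, 0, 0, -0.55, -1, 1, -0.25, 0, 0, 0, -0.55, -1, 1, -0.2, 0, 0, 0, -0.5, -1, 1, -0.15, 0, 0, 0, -0.5, -1, 1, -0.1, 0, 0, 0, -0.5, -1, 1, -0.1, 0, 0, 0, -0.5, -1]'

```text
time: 13.67
tool_pos: [582.1, -161.2, 316.8]
tcp_rot: [-3.138, -0.004, 1.799]
contact_force: [0.7, 0.3, -0.4]
grip_width: 91.8
```

step_arm --moves '[1, -0.05, 0.2, 0, 0, -0.5, -1, 1, 0, 0.2, 0, 0, -0.5, -1, 1, 0, 0.2, 0, 0, -0.5, -1, 1, 0.05, 0.2, 0, 0, -0.5, -1, 1, 0.1, 0.2, 0, 0, -0.5, -1, 1, 0.15, 0.2, 0, 0, -0.5, -1, 1, 0.2, 0.2, 0, 0, -0.5, -1, 1, 0.2, 0.2, 0, 0, -0.5, -1]'

```text
time: 14.33
tool_pos: [528.7, 10.7, 278.8]
tcp_rot: [-3.134, -0.015, 2.1]
contact_force: [-0.3, 0.0, -0.7]
grip_width: 91.5
```

```bash
python3 plan.py 484 199 200 142.7 -1 9; python3 - <<'E'
from h import *
for n in('top','side'):
    im=capture(n); cv2.imwrite(f"pics/{n}14.png",im[:,:,::-1])
E
```

```text
now 14.33 [528.7  10.7 278.8] [-179.6   -0.8  120.3] F [-0.3  0.  -0.7] w 91.5
end [484.  198.9 200. ]
[1,0.31,0.44,-0.01,-0.02,-0.61,-1,
1,0.36,0.45,-0.01,-0.03,-0.62,-1,
1,0.41,0.45,-0.01,-0.03,-0.63,-1,
1,0.46,0.46,-0.01,-0.02,-0.64,-1,
1,0.51,0.46,-0.01,-0.03,-0.65,-1,
1,0.57,0.47,-0.01,-0.03,-0.66,-1,
1,0.63,0.49,-0,-0.02,-0.68,-1,
1,0.7,0.5,-0.01,-0.03,-0.71,-1,
0.54,0.41,0.28,-0,-0.01,-0.4,-1]
```

View pics/side14.png

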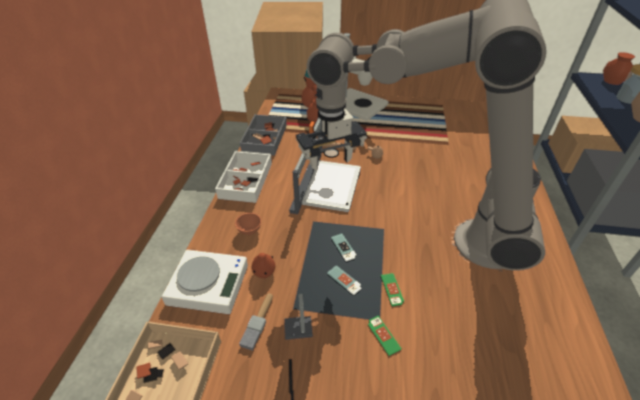

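step_arm --moves '[1, 0.3, 0.45, 0, -0.05, -0.6, -0.5, 1, 0.35, 0.45, 0, -0.05, -0.6, -0.5, 1, 0.4, 0.45, 0, 0, -0.65, -0.5, 1, 0.45, 0.45, 0, -0.05, -0.65, -0.5, 1, 0.5, 0.45, 0, 0, -0.65, -0.5, 0.9, 0.5, 0.4, 0, 0, -0.65, -0.5, 0.8, 0.5, 0.4, 0, -0.05, -0.65, -0.5, 0.6, 0.4, 0.3, 0, 0, -0.5, -0.5]'

```text
time: 15.1
tool_pos: [483.8, 174.7, 207.3]
tcp_rot: [-3.134, -0.004, 2.458]
contact_force: [-0.4, 0.1, 0.8]
grip_width: 69.0
```

```bash
python3 plan.py 484 199 190 142.7 -1 3
```

```text
now 15.1 [483.8 174.7 207.3] [-179.6   -0.2  140.8] F [-0.4  0.1  0.8] w 69.0
end [483.9 199.  190. ]
[0.76,0.95,0.86,-0.11,-0.05,-0.47,-1,
-0,0,0,-0,-0,0,-1,
-0,0,0,-0,-0,0,-1]
```

step_arm --moves '[0.3, 0.4, 0.4, -0.05, 0, -0.2, -0.2, 0.3, 0.4, 0.5, -0.05, 0, -0.2, -0.2, 0, 0.1, 0.5, 0, 0, -0.05, -0.2, 0, 0, 0, 0, 0, 0, -0.2]'

```text
time: 15.43
tool_pos: [483.2, 199.6, 175.1]
tcp_rot: [-3.139, -0.006, 2.494]
contact_force: [0.0, -1.2, -0.8]
grip_width: 55.0
```

```bash
python3 look.py w15 230 80 200 150 4
```

```text
array([483.17, 199.58, 175.09]) array([-3.13908, -0.0061 ,  2.4939 ]) 55.0 [ 0.  -1.2 -0.8] 15.4333
```

View pics/w15.png

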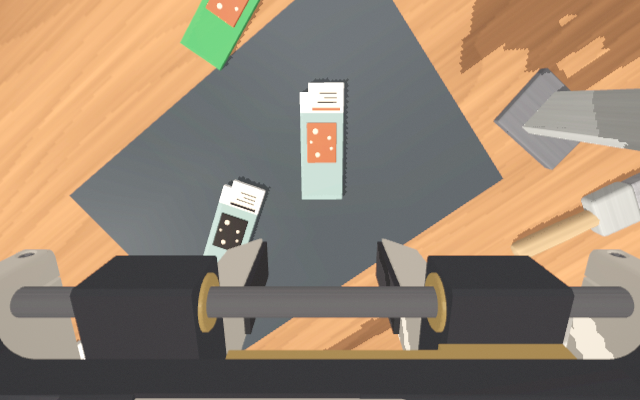

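```bash
python3 - <<'E'
import cv2
t=cv2.imread("pics/w15.png");cv2.imwrite("pics/w15y.png",cv2.resize(t[70:210,180:360],None,fx=4,fy=4,interpolation=cv2.INTER_CUBIC))
E
```

```text
(no output)
```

View pics/w15y.png

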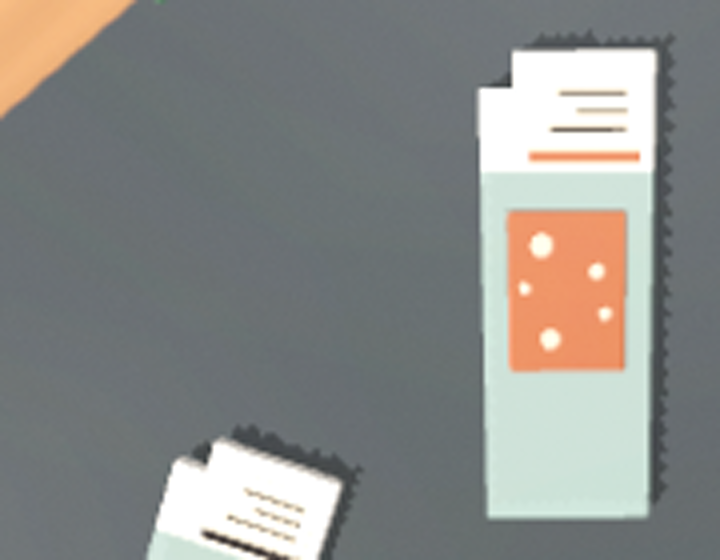

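```bash
python3 - <<'E'
from h import *
o=dict(tool_pos=np.array([483.17,199.58,175.09]),tcp_rot=np.array([-3.13908,-.0061,2.4939]))
c=cam('wrist',o); Rt=R_(o['tcp_rot'])
def Z(x,y,ox=180,oy=70,f=4): return ((x+.5)/f-.5+ox,(y+.5)/f-.5+oy)
Q=np.array([onz(c,Z(*q),6) for q in [(657,48),(649,518),(487,518),(477,48)]])
print(Q.round(1),[round(float(np.linalg.norm(Q[i]-Q[(i+1)%4])),1) for i in range(4)])
C=Q.mean(0);v=Q[0]+Q[3]-Q[1]-Q[2];y=np.arctan2(v[1],v[0]);print('center',C,'yaw',np.degrees(y),'sherd',onz(c,Z(567,290),9))
for k in (36,38,40): print(k,C-k*np.array([np.cos(y),np.sin(y),0]))
B=np.array([onz(c,Z(*q),6) for q in [(178,458),(343,483)]]);g=C-38*np.array([np.cos(y),np.sin(y),0])
print('black corners in grip frame (x along slide,y)',[((b-g)@[np.cos(y),np.sin(y),0],(b-g)@[-np.sin(y),np.cos(y),0]) for b in B])
E
```

```text
[[420.9 272.1   6. ]
 [509.8 205.    6. ]
 [485.3 172.5   6. ]
 [396.2 239.4   6. ]] [111.4, 40.7, 111.5, 41.0]
center [453.03769765 222.26395227   6.        ] yaw 143.0452385351841 sherd [451.83883663 223.03019489   9.        ]
36 [481.80567316 200.62131877   6.        ]
38 [483.40389403 199.41895024   6.        ]
40 [485.00211489 198.21658172   6.        ]
black corners in grip frame (x along slide,y) [(np.float64(-2.114136128975513), np.float64(96.64935509694175)), (np.float64(-8.575547889914114), np.float64(56.04081012848758))]
```

```bash
python3 plan.py 483.4 199.4 25 143 -0.15 10
```

```text
now 15.48 [483.4 199.4 175.9] [-179.9   -0.3  142.9] F [-0.5  0.1 -0.5] w 54.9
end [483.3 199.5  24.9]
[-0.01,0,1,-0,-0.01,-0,-0.15,
-0,0,1,-0,-0.01,-0.01,-0.15,
-0,0,1,-0,-0.01,-0,-0.15,
-0,0,1,-0.01,-0.01,-0.01,-0.15,
-0,0,1,-0,-0.01,-0,-0.15,
-0.01,0,1,-0.01,-0.01,-0.01,-0.15,
-0,0.01,1,-0,-0.01,-0,-0.15,
-0,-0,0.55,-0.01,-0.01,-0,-0.15,
-0,-0,-0,0,-0,-0,-0.15,
-0,-0,-0,0,-0,-0,-0.15]
```

step_arm --moves '[0, 0, 0.8, 0, -0.05, 0, -0.15, 0, 0, 1, 0, 0, 0, -0.15, 0, 0, 1, 0, 0, 0, -0.15, 0, 0, 1, 0, 0, 0, -0.15, 0, 0, 1, 0, -0.05, 0, -0.15, 0, 0, 0.8, 0, 0, 0, -0.15, 0, 0, 0.4, 0, 0, 0, -0.15, 0, 0, 0, 0, 0, 0, -0.15]'

```text
time: 16.15
tool_pos: [490.0, 193.7, 55.6]
tcp_rot: [3.137, 0.01, 2.481]
contact_force: [0.5, 0.1, 0.0]
grip_width: 53.0
```

```bash
python3 plan.py 483.4 199.4 10 143 -0.15 3; python3 look.py w16
```

```text
now 16.15 [490.  193.7  55.6] [179.7   0.6 142.2] F [0.5 0.1 0. ] w 53.0
end [483.4 199.3  10. ]
[0.2,0,1,0.03,0.06,-0.09,-0.15,
0.2,0.01,1,0.03,0.06,-0.09,-0.15,
0.05,0,0.28,0.01,0.02,-0.03,-0.15]
array([490.01, 193.73,  55.61]) array([3.13652, 0.00975, 2.48114]) 53.0 [0.5 0.1 0. ] 16.15
```

View pics/w16.png

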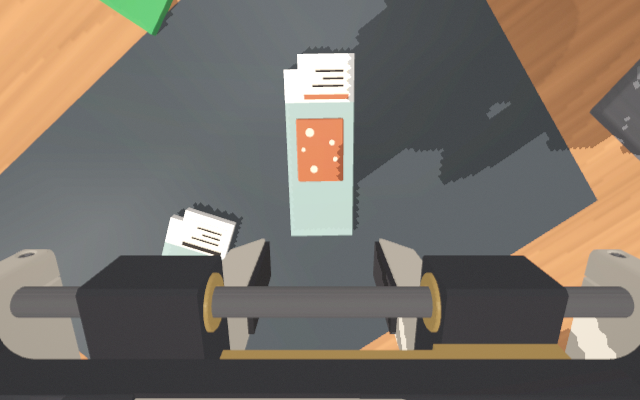

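step_arm --moves '[0.2, 0, 0.6, 0, 0.05, -0.1, -0.15, 0.2, 0, 0.6, 0.05, 0.1, -0.1, -0.15, 0.05, 0, 0.5, 0, 0, 0, -0.15, 0, 0, 0, 0, 0, 0, -0.15]'

```text
time: 16.53
tool_pos: [487.1, 199.3, 24.9]
tcp_rot: [3.133, 0.005, 2.494]
contact_force: [-0.3, 0.1, 0.3]
grip_width: 52.8
```

```bash
python3 plan.py 483.4 199.4 1.5 143 -0.15 3 0.3; python3 look.py w17
```

```text
now 16.53 [487.1 199.3  24.9] [179.5   0.3 142.9] F [-0.3  0.1  0.3] w 52.8
end [484.2 199.4   6.9]
[0.04,-0.03,0.3,0.03,0.02,-0.01,-0.15,
0.04,-0.03,0.3,0.03,0.02,-0.01,-0.15,
0.04,-0.03,0.3,0.03,0.02,-0.01,-0.15]
array([487.13, 199.32,  24.9 ]) array([3.13327, 0.00477, 2.49366]) 52.8 [-0.3  0.1  0.3] 16.5333
```

View pics/w17.png

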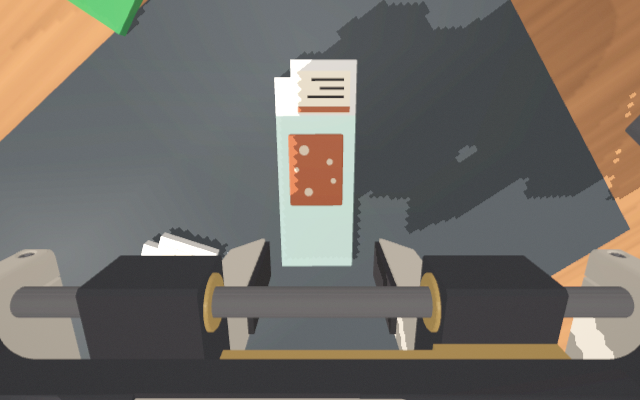

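step_arm --moves '[0.05, -0.05, 0.4, 0.05, 0.05, 0, -0.15, 0.05, -0.05, 0.4, 0.05, 0, 0, -0.15, 0.05, 0, 0.2, 0.05, 0, 0, -0.15, 0, 0, 0, 0, 0, 0, -0.15]'

```text
time: 16.92
tool_pos: [485.3, 199.9, 5.4]
tcp_rot: [3.141, 0.004, 2.493]
contact_force: [-0.2, -0.2, 0.1]
grip_width: 52.8
```

```bash
python3 plan.py 483.4 199.4 1.5 143 -0.15 3 0.3; python3 look.py w18
```

```text
now 16.92 [485.3 199.9   5.4] [180.    0.2 142.9] F [-0.2 -0.2  0.1] w 52.8
end [483.4 199.4   1.6]
[0.06,-0.08,0.19,0,0.06,-0.03,-0.15,
0,-0,0,0,-0,-0,-0.15,
0,-0,0,0,-0,-0,-0.15]
array([485.34, 199.95,   5.37]) array([3.14143, 0.00385, 2.49341]) 52.8 [-0.2 -0.2  0.1] 16.9167
```

View pics/w18.png

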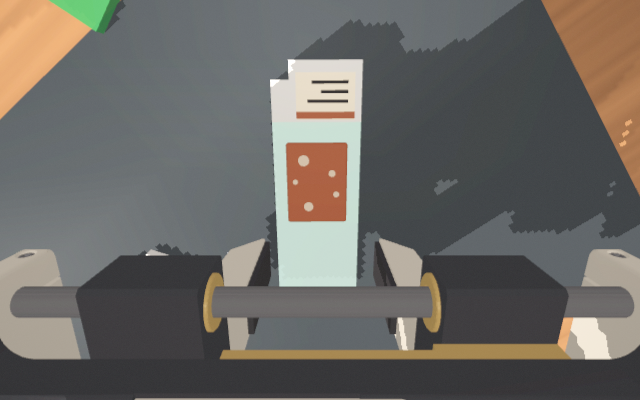

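step_arm --moves '[0.05, -0.1, 0.18, 0, 0.05, 0, -0.15, 0, 0, 0, 0, 0, 0, -0.1]'

```text
time: 17.13
tool_pos: [483.4, 199.1, 1.8]
tcp_rot: [3.141, 0.0, 2.494]
contact_force: [-0.2, 0.1, -1.3]
grip_width: 50.7
```

step_arm --moves '[0, 0, 0, 0, 0, 0, 1, 0, 0, 0, 0, 0, 0, 1, 0, 0, 0, 0, 0, 0, 1, 0, 0, 0, 0, 0, 0, 1]'

```text
time: 17.47
tool_pos: [483.7, 199.0, 2.2]
tcp_rot: [3.14, 0.001, 2.494]
contact_force: [0.1, 0.0, -0.8]
grip_width: 39.3
```

```bash
python3 look.py w19
```

```text
array([483.67, 198.98,   2.22]) array([3.14037e+00, 7.50000e-04, 2.49365e+00]) 39.3 [ 0.1  0.  -0.8] 17.4667
```

View pics/w19.png

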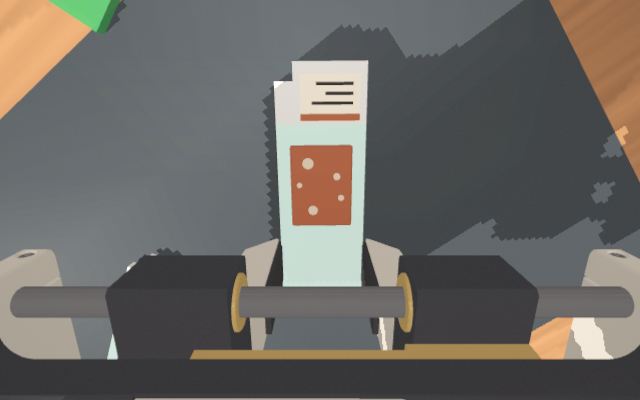

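step_arm --moves '[0, 0, 0, 0, 0, 0, 1, 0, 0, -0.2, 0, 0, 0, 1, 0, 0, -0.3, 0, 0, 0, 1, 0, 0, -0.4, 0, 0, 0, 1, 0, 0, -0.4, 0, 0, 0, 1, 0, 0, -0.4, 0, 0, 0, 1]'

```text
time: 18.02
tool_pos: [482.8, 198.7, 38.2]
tcp_rot: [-3.141, -0.001, 2.494]
contact_force: [0.3, -0.3, -0.4]
grip_width: 39.4
```

```bash
python3 look.py w20;python3 - <<'E'
from h import *
im=capture('side');cv2.imwrite("pics/s20.png",cv2.resize(im[200:350,280:430,::-1],None,fx=4,fy=4))
E
```

```text
array([482.84, 198.72,  38.22]) array([-3.14086e+00, -7.50000e-04,  2.49366e+00]) 39.4 [ 0.3 -0.3 -0.4] 18.0167
```

View pics/w20.png

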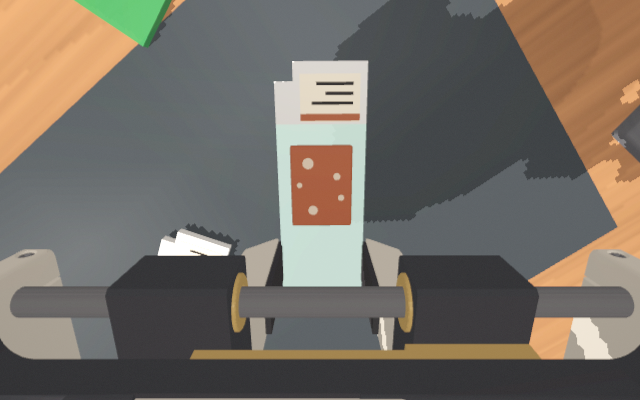

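View pics/s20.png

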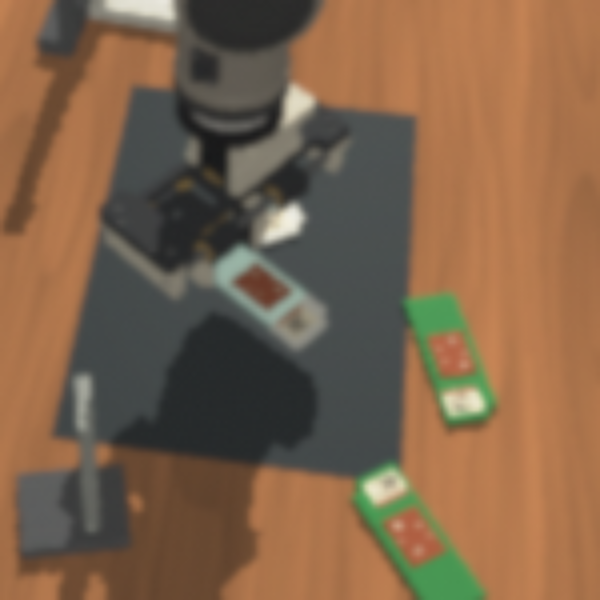

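```bash
python3 - <<'E'
from h import *
o=dict(tool_pos=np.array([482.84,198.72,38.22]),tcp_rot=np.array([-3.14086,-.00075,2.49366]))
c=cam('wrist',o); Rt=R_(o['tcp_rot'])
zt=6-2.2+38.22
f=lambda uv,z: (Rt.T@(onz(c,uv,z)-o['tool_pos'])).round(1)
print('sherd',f((321.3,185.3),zt+3),'far right corner',f((367.5,62),zt),'far L virtual',f((273.5,62),zt),'notch L',f((274.5,82),zt))
print('edges',f((361.5,250),zt),f((281,250),zt))
E
```

```text
sherd [40.2  0.4 -6.8] far right corner [93.2 19.9 -3.7] far L virtual [ 93.2 -19.9  -3.7] notch L [ 85.2 -19.8  -3.7]
edges [ 6.3 20.4 -3.8] [  6.2 -19.7  -3.8]
```

```bash
python3 plan.py 380 -252 110 -4.7 1 40 0.9 0.95
```

```text
now 18.12 [483.9 199.   39.1] [1.799e+02 1.000e-01 1.429e+02] F [ 0.2 -0.9  0.2] w 39.2
end [ 380.1 -251.9  110. ]
[-0.24,-0.54,-0.09,0,-0,0.95,1,
-0.28,-0.53,-0.09,0,-0,0.95,1,
-0.31,-0.51,-0.09,0,-0,0.95,1,
-0.35,-0.48,-0.09,0,-0,0.95,1,
-0.38,-0.46,-0.09,0,-0,0.95,1,
-0.41,-0.43,-0.09,0,-0,0.95,1,
-0.44,-0.41,-0.09,0,-0,0.95,1,
-0.46,-0.38,-0.09,0,-0,0.95,1,
-0.49,-0.35,-0.09,0,-0,0.95,1,
-0.51,-0.31,-0.09,0,-0,0.95,1,
-0.53,-0.28,-0.09,0,-0,0.95,1,
-0.54,-0.24,-0.09,0,-0,0.95,1,
-0.56,-0.21,-0.09,0,-0,0.95,1,
-0.57,-0.17,-0.09,0,-0,0.95,1,
-0.58,-0.13,-0.09,0,-0,0.95,1,
-0.59,-0.09,-0.09,0,-0,0.95,1,
-0.59,-0.05,-0.09,0,-0,0.95,1,
-0.6,-0.01,-0.09,0,-0,0.95,1,
-0.59,0.03,-0.09,0,-0,0.95,1,
-0.59,0.07,-0.09,0,-0,0.95,1,
-0.59,0.1,-0.09,0,-0,0.95,1,
-0.58,0.14,-0.09,0,-0,0.95,1,
-0.57,0.18,-0.09,0,-0,0.95,1,
-0.55,0.22,-0.09,0,-0,0.95,1,
-0.54,0.25,-0.1,0,-0,0.95,1,
-0.52,0.29,-0.09,0,-0,0.95,1,
-0.5,0.32,-0.1,0,-0,0.95,1,
-0.48,0.36,-0.09,0,-0,0.95,1,
-0.45,0.39,-0.1,-0,-0,0.95,1,
-0.43,0.42,-0.09,-0,-0,0.95,1,
-0.4,0.44,-0.1,-0,-0,0.95,1,
-0.37,0.47,-0.09,-0,-0,0.95,1,
-0.33,0.49,-0.1,-0,-0,0.95,1,
-0.3,0.51,-0.09,-0,-0.01,0.95,1,
-0.27,0.53,-0.09,-0,-0,0.95,1,
-0.23,0.55,-0.1,-0,-0.01,0.95,1,
-0.19,0.56,-0.09,-0,-0,0.95,1,
-0.16,0.58,-0.1,-0,-0.01,0.95,1,
-0.09,0.48,-0.08,-0.01,-0,0.8,1,
-0,0,0,0,-0,-0,1]
```

step_arm --moves '[-0.1, -0.2, -0.4, 0, 0, 0.4, 1, -0.2, -0.4, -0.5, 0, 0, 0.7, 1, -0.3, -0.5, -0.5, 0, 0, 0.9, 1, -0.35, -0.5, -0.4, 0, 0, 0.9, 1, -0.4, -0.45, -0.3, 0, 0, 0.9, 1, -0.4, -0.45, -0.2, 0, 0, 0.9, 1, -0.45, -0.4, -0.1, 0, 0, 0.9, 1, -0.45, -0.4, -0.1, 0, 0, 0.9, 1]'

```text
time: 18.78
tool_pos: [466.7, 111.7, 94.2]
tcp_rot: [3.139, 0.001, 2.013]
contact_force: [-0.2, 0.4, -0.5]
grip_width: 39.1
```

```bash
python3 plan.py 380 -252 110 -4.7 1 16 0.9 0.95
```

```text
now 18.78 [466.7 111.7  94.2] [179.8   0.  115.4] F [-0.2  0.4 -0.5] w 39.1
end [422.8 -72.6 102.4]
[-0.46,-0.37,-0.03,0,-0,0.95,1,
-0.48,-0.34,-0.03,0,-0,0.95,1,
-0.51,-0.31,-0.03,0,-0,0.95,1,
-0.53,-0.27,-0.03,0,-0,0.95,1,
-0.54,-0.24,-0.03,0,-0,0.95,1,
-0.56,-0.2,-0.02,0,-0,0.95,1,
-0.57,-0.16,-0.03,0,-0,0.95,1,
-0.58,-0.12,-0.02,0,-0,0.95,1,
-0.59,-0.09,-0.03,0,-0,0.95,1,
-0.59,-0.05,-0.02,0,-0,0.95,1,
-0.59,-0.01,-0.03,0,-0,0.95,1,
-0.59,0.03,-0.02,0,-0,0.95,1,
-0.59,0.07,-0.03,0,-0,0.95,1,
-0.58,0.11,-0.02,0,-0,0.95,1,
-0.57,0.15,-0.03,0,-0,0.95,1,
-0.56,0.19,-0.02,0,-0,0.95,1]
```

step_arm --moves '[-0.45, -0.35, -0.05, 0, 0, 0.95, 1, -0.5, -0.35, -0.05, 0, 0, 0.95, 1, -0.5, -0.3, -0.05, 0, 0, 0.95, 1, -0.55, -0.25, -0.05, 0, 0, 0.95, 1, -0.55, -0.25, -0.05, 0, 0, 0.95, 1, -0.55, -0.2, -0.05, 0, 0, 0.95, 1, -0.55, -0.15, -0.05, 0, 0, 0.95, 1, -0.6, -0.1, -0.05, 0, 0, 0.95, 1]'

```text
time: 19.45
tool_pos: [441.4, 13.1, 106.0]
tcp_rot: [3.138, -0.0, 1.443]
contact_force: [-0.0, 0.2, -0.4]
grip_width: 39.2
```

```bash
python3 plan.py 380 -252 110 -4.7 1 24 0.9 0.95
```

```text
now 19.45 [441.4  13.1 106. ] [179.8  -0.   82.7] F [-0.   0.2 -0.4] w 39.2
end [ 379.9 -252.1  110.1]
[-0.59,-0.06,-0.01,0,-0,0.95,1,
-0.59,-0.02,-0.01,0,-0,0.95,1,
-0.59,0.02,-0.01,0,-0,0.95,1,
-0.59,0.06,-0.01,0,-0,0.95,1,
-0.58,0.1,-0.01,0,-0,0.95,1,
-0.58,0.14,-0.01,0,-0,0.95,1,
-0.57,0.17,-0.01,0,-0,0.95,1,
-0.55,0.21,-0.01,0,-0,0.95,1,
-0.54,0.25,-0.01,0,-0,0.95,1,
-0.52,0.28,-0.01,0,-0,0.95,1,
-0.5,0.32,-0.01,0,-0,0.95,1,
-0.48,0.35,-0.01,0,-0,0.95,1,
-0.45,0.38,-0.01,0,-0,0.95,1,
-0.43,0.41,-0.01,0,-0.01,0.95,1,
-0.4,0.43,-0.01,0,-0,0.95,1,
-0.37,0.46,-0.01,0,-0.01,0.95,1,
-0.34,0.48,-0.01,0,-0,0.95,1,
-0.31,0.51,-0.01,0,-0.01,0.95,1,
-0.27,0.52,-0.01,0,-0.01,0.95,1,
-0.23,0.54,-0,0,-0,0.95,1,
-0.2,0.56,-0.01,0.01,-0.01,0.95,1,
-0.16,0.57,-0,0,-0,0.95,1,
-0.13,0.58,-0.01,0.01,-0.01,0.95,1,
0,-0,0,-0,0,-0,1]
```

step_arm --moves '[-0.6, -0.05, 0, 0, 0, 0.95, 1, -0.6, 0, 0, 0, 0, 0.95, 1, -0.6, 0, 0, 0, 0, 0.95, 1, -0.6, 0.05, 0, 0, 0, 0.95, 1, -0.6, 0.1, 0, 0, 0, 0.95, 1, -0.6, 0.15, 0, 0, 0, 0.95, 1, -0.55, 0.15, 0, 0, 0, 0.95, 1, -0.55, 0.2, 0, 0, 0, 0.95, 1]'

```text
time: 20.12
tool_pos: [414.1, -85.9, 109.1]
tcp_rot: [3.138, -0.002, 0.872]
contact_force: [-0.4, -0.1, -0.9]
grip_width: 39.1
```

```bash
python3 plan.py 380 -252 105 -4.7 1 16 0.9 0.95
```

```text
now 20.12 [414.1 -85.9 109.1] [ 1.798e+02 -1.000e-01  5.000e+01] F [-0.4 -0.1 -0.9] w 39.1
end [ 380.1 -252.1  105. ]
[-0.52,0.28,0.01,0,-0,0.95,1,
-0.5,0.31,0.01,0,-0,0.95,1,
-0.48,0.35,0.02,0,-0,0.95,1,
-0.45,0.38,0.01,0,-0.01,0.95,1,
-0.43,0.41,0.02,0,-0,0.95,1,
-0.4,0.43,0.01,0,-0.01,0.95,1,
-0.37,0.46,0.02,0,-0.01,0.95,1,
-0.34,0.48,0.02,0,-0,0.95,1,
-0.3,0.5,0.01,0.01,-0.01,0.95,1,
-0.27,0.52,0.02,0,-0,0.95,1,
-0.24,0.54,0.01,0.01,-0.01,0.95,1,
-0.2,0.56,0.02,0,-0,0.95,1,
-0.16,0.57,0.01,0.01,-0.01,0.95,1,
-0.12,0.57,0.02,0,-0,0.95,1,
-0.03,0.23,0,0,-0,0.37,1,
-0,-0,0,0,-0,0,1]
```

step_arm --moves '[-0.5, 0.3, 0, 0, 0, 0.95, 1, -0.5, 0.3, 0, 0, 0, 0.95, 1, -0.5, 0.35, 0, 0, 0, 0.95, 1, -0.45, 0.4, 0, 0, 0, 0.95, 1, -0.45, 0.4, 0.05, 0, 0, 0.95, 1, -0.4, 0.45, 0.05, 0, 0, 0.95, 1, -0.35, 0.45, 0.05, 0, 0, 0.95, 1, -0.35, 0.5, 0.05, 0, 0, 0.95, 1]'

```text
time: 20.78
tool_pos: [389.6, -184.3, 108.1]
tcp_rot: [3.139, -0.004, 0.302]
contact_force: [-0.2, 0.1, -0.5]
grip_width: 39.0
```

```bash
python3 plan.py 380 -252 95 -4.7 1 8 0.9 0.95
```

```text
now 20.78 [ 389.6 -184.3  108.1] [179.8  -0.2  17.3] F [-0.2  0.1 -0.5] w 39.0
end [ 380. -252.   95.]
[-0.25,0.53,0.11,0.01,-0.01,0.95,1,
-0.22,0.55,0.11,0,-0.01,0.95,1,
-0.18,0.56,0.12,0.01,-0.01,0.95,1,
-0.14,0.58,0.11,0,-0.01,0.95,1,
-0.11,0.58,0.12,0.01,-0.01,0.95,1,
-0.05,0.46,0.09,-0,-0.01,0.75,1,
0,0,-0,-0,-0,-0,1,
0,0,-0,-0,-0,-0,1]
```

step_arm --moves '[-0.2, 0.5, 0.1, 0, 0, 0.9, 1, -0.15, 0.5, 0.1, 0, 0, 0.9, 1, -0.1, 0.5, 0.1, 0, 0, 0.9, 1, 0, 0.5, 0.1, 0, 0, 0.8, 1, 0, 0.4, 0.1, 0, 0, 0.6, 1, 0, 0.3, 0.1, 0, 0, 0.4, 1, 0, 0.1, 0, 0, 0, 0.1, 1, 0, 0, 0, 0, 0, 0, 1]'

```text
time: 21.45
tool_pos: [385.6, -247.1, 98.1]
tcp_rot: [3.14, -0.004, -0.053]
contact_force: [0.6, 0.0, 0.5]
grip_width: 39.5
```

```bash
python3 plan.py 440 -257 83 -4.7 1 5 0.9 0.95;  python3 look.py w21; python3 - <<'E'
from h import *
for n in ('top','side'):
    im=capture(n);cv2.imwrite(f"pics/{n}21.png",im[:,:,::-1])
E
```

```text
now 21.45 [ 385.6 -247.1   98.1] [179.9  -0.2  -3. ] F [0.6 0.  0.5] w 39.5
end [ 440.1 -257.    83.1]
[0.9,0.11,0.25,0.01,-0.02,0.14,1,
0.9,0.11,0.25,0.01,-0.02,0.13,1,
0.9,0.1,0.25,0.01,-0.02,0.14,1,
0.05,-0,0.01,-0,-0,0.01,1,
-0,-0,0,-0,-0,-0,1]
array([ 385.56, -247.15,   98.09]) array([ 3.13956, -0.0043 , -0.05302]) 39.5 [0.6 0.  0.5] 21.45
```

View pics/w21.png

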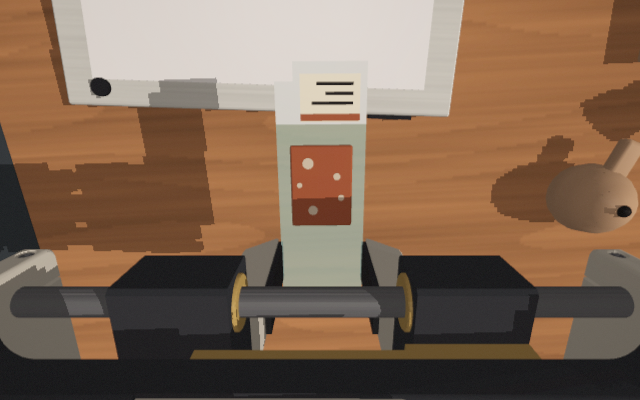

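View pics/top21.png

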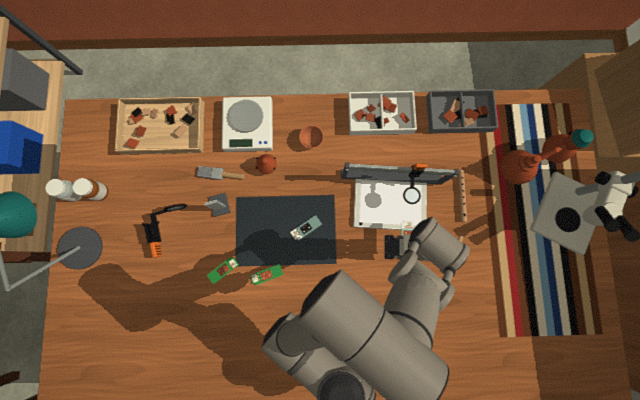

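View pics/side21.png

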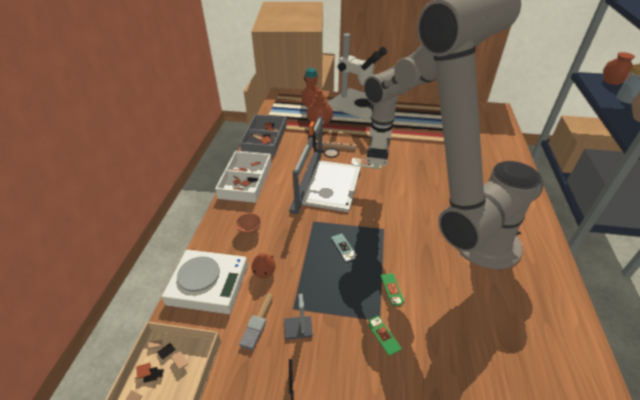

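```bash
python3 - <<'E'
import cv2
t=cv2.imread("pics/top21.png");s=cv2.imread("pics/side21.png")
a=cv2.resize(t[155:215,385:445],None,fx=6,fy=6,interpolation=cv2.INTER_CUBIC);b=cv2.resize(s[110:180,295:365],None,fx=6,fy=6,interpolation=cv2.INTER_CUBIC)
import numpy as np
b=b[:360]; cv2.imwrite("pics/c21.png",np.hstack([a,b]))
E
```

```text
(no output)
```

View pics/c21.png

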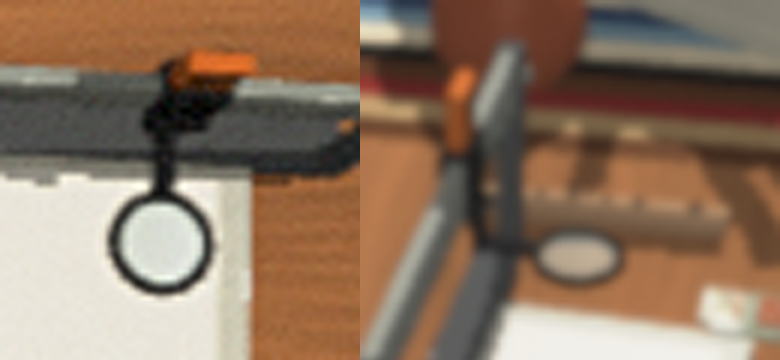

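```bash
python3 - <<'E'
from h import *
ct,cs=cam('top'),cam('side')
def Z(x,y,ox,oy,f): return ((x+.5)/f-.5+ox,(y+.5)/f-.5+oy)
r=[ray(ct,Z(161,242,385,155,6)),ray(cs,Z(580-360,256,295,110,6))]
print('lens tri',tri(r)); print(onz(ct,Z(161,242,385,155,6),119))
o=dict(tool_pos=np.array([630.85,-330.56,328.84]),tcp_rot=np.array([3.13256,.00625,1.49454]))
c=cam('wrist',o); r.append(ray(c,Z(192.5,109,200,90,4))); print('3 views',tri(r))
E
```

```text
lens tri (array([ 558.69570438, -266.90793416,  120.84416921]), [np.float64(0.37706376051328716), np.float64(0.3770637605133348)])
[ 559.37821798 -267.41117401  119.        ]
3 views (array([ 559.1081424 , -267.04069338,  120.40529123]), [np.float64(0.040627990619063845), np.float64(0.7849191004456406), np.float64(0.7474927248446721)])
```

step_arm --moves '[0.3, 0.1, 0.25, 0, -0.05, 0.15, 1, 0.5, 0.1, 0.25, 0, -0.05, 0.15, 1, 0.6, 0.1, 0.15, 0, 0, 0.1, 1, 0.5, 0.05, 0, 0, 0, 0, 1, 0.2, 0, 0, 0, 0, 0, 1]'

```text
time: 22.02
tool_pos: [430.8, -255.7, 83.5]
tcp_rot: [3.14, 0.003, -0.081]
contact_force: [0.2, -0.1, -0.2]
grip_width: 39.1
```

```bash
python3 plan.py 478.6 -260.4 85 -4.7 1 8 0.5;  python3 look.py w22
```

```text
now 22.02 [ 430.8 -255.7   83.5] [179.9   0.2  -4.7] F [ 0.2 -0.1 -0.2] w 39.1
end [ 478.5 -260.4   85. ]
[0.5,0.01,-0.02,0.01,0.01,0,1,
0.5,0.01,-0.02,0,0.01,0,1,
0.5,0.01,-0.01,0.01,0.01,0,1,
0.5,0,-0.02,0,0.01,0.01,1,
0.4,0.01,-0.01,0.01,0.01,0,1,
0,-0,0,-0,-0,0,1,
0,-0,0,-0,-0,0,1,
0,-0,0,-0,-0,0,1]
array([ 430.75, -255.73,   83.52]) array([ 3.13965,  0.00343, -0.08122]) 39.1 [ 0.2 -0.1 -0.2] 22.0167
```

View pics/w22.png

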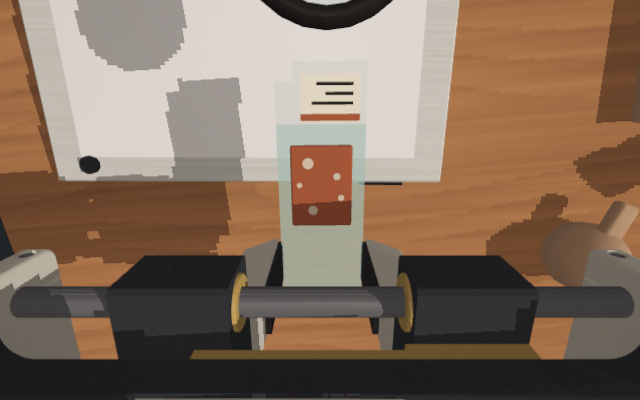

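step_arm --moves '[0.4, 0, 0, 0, 0, 0, 1, 0.45, 0, -0.05, 0, 0, 0, 1, 0.4, 0, 0, 0, 0, 0, 1, 0.3, 0, 0, 0, 0, 0, 1, 0.1, 0, 0, 0, 0, 0, 1]'

```text
time: 22.48
tool_pos: [467.1, -257.6, 83.6]
tcp_rot: [3.141, 0.005, -0.08]
contact_force: [-1.0, 0.3, 0.1]
grip_width: 39.2
```

```bash
python3 plan.py 478.6 -260.4 85 -4.7 1 2 0.5;  python3 look.py w23
```

```text
now 22.48 [ 467.1 -257.6   83.6] [179.9   0.3  -4.6] F [-1.   0.3  0.1] w 39.2
end [ 478.5 -260.3   84.9]
[0.5,0.08,-0.06,0.01,0.06,0.02,1,
0.08,0.01,-0.01,0,0.01,0,1]
array([ 467.1 , -257.6 ,   83.57]) array([ 3.14058,  0.00469, -0.08032]) 39.2 [-1.   0.3  0.1] 22.4833
```

View pics/w23.png

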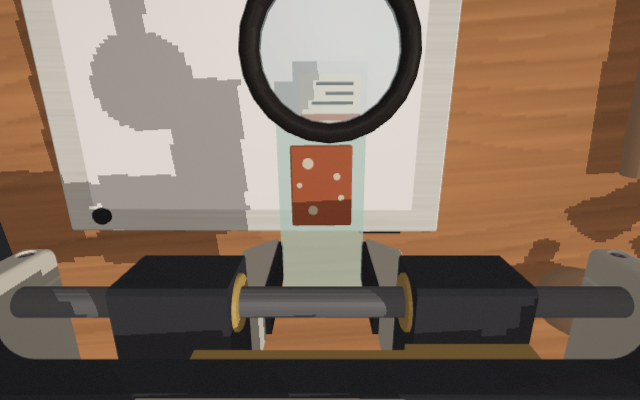

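step_arm --moves '[0.3, 0.05, -0.03, 0, 0.05, 0, 1, 0.25, 0.05, -0.03, 0, 0, 0, 1, 0, 0, 0, 0, 0, 0, 1]'

```text
time: 22.78
tool_pos: [478.6, -260.6, 84.8]
tcp_rot: [3.141, 0.001, -0.08]
contact_force: [0.3, -1.4, -0.5]
grip_width: 39.1
```

```bash
python3 plan.py 478.6 -260.4 85 -4.7 1 2 0.5;  python3 look.py w24 200 0 240 160 3
```

```text
now 22.78 [ 478.6 -260.6   84.8] [ 1.8e+02  1.0e-01 -4.6e+00] F [ 0.3 -1.4 -0.5] w 39.1
end [ 478.6 -260.4   85. ]
[-0,-0.01,-0.01,0.01,0.02,0.02,1,
-0,-0,0,0,-0,0,1]
array([ 478.59, -260.61,   84.82]) array([ 3.14072e+00,  1.22000e-03, -8.03000e-02]) 39.1 [ 0.3 -1.4 -0.5] 22.7833
```

View pics/w24z.png

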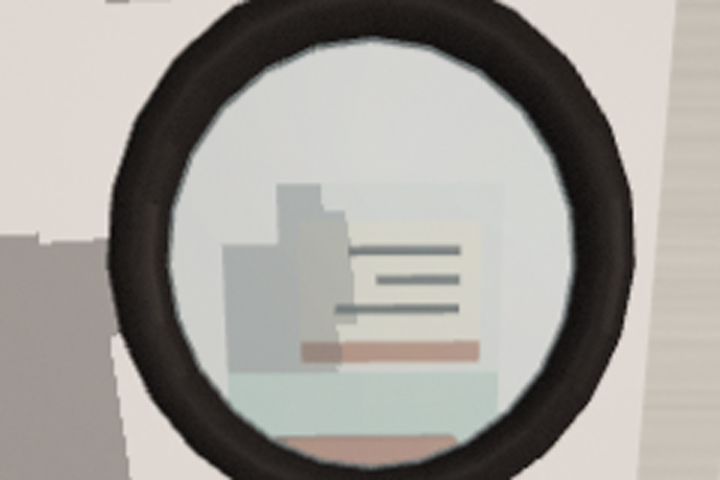

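```bash
python3 - <<'E'
from h import *
o=dict(tool_pos=np.array([478.59,-260.61,84.82]),tcp_rot=np.array([3.14072,.00122,-.0803]))
c=cam('wrist',o); Rt=R_(o['tcp_rot'])
def Z(x,y,ox=200,oy=0,f=3): return ((x+.5)/f-.5+ox,(y+.5)/f-.5+oy)
for z in (116,120,124):
  q=np.array([onz(c,Z(*p),z) for p in [(170,252),(573,252),(372,38),(372,467)]]);print(z,((q[0]+q[1])/2)[:2],((q[2]+q[3])/2)[:2],np.linalg.norm(q[0]-q[1]),np.linalg.norm(q[2]-q[3]))
q=np.array([onz(c,Z(*p),120) for p in [(108,252),(634,252)]]);print('outer',q.mean(0),np.linalg.norm(q[0]-q[1]))
zt=84.82+3.8
q=np.array([onz(c,Z(*p),zt) for p in [(320,183),(320,372)]]);print('label len',np.linalg.norm(q[0]-q[1]))
w=np.array([onz(c,Z(*p),zt) for p in [(224,300),(500,300)]]);print('w',np.linalg.norm(w[0]-w[1]))
u=Rt[:,0];v=Rt[:,1]; 
lab=o['tool_pos']+u*((q.mean(0)-o['tool_pos'])@u)+v*((w.mean(0)-o['tool_pos'])@v);print('label',lab,'tool',Rt.T@(lab-o['tool_pos']))
E
```

```text
116 [ 561.57922901 -267.33434657] [ 560.13877676 -267.27305141] 47.57450853013655 48.09888194684862
120 [ 561.43491736 -267.29477853] [ 560.03963552 -267.23540549] 46.08264363844872 46.59057349505484
124 [ 561.2906057  -267.25521048] [ 559.94049427 -267.19775956] 44.59077874676085 45.08226504326095
outer [ 561.43902633 -267.2432366   120.        ] 60.147473727728496
label len 26.018287234810973
w 40.09102790481677
label [ 558.86267014 -265.93589183   84.72087536] tool [ 8.04412772e+01 -1.13024065e+00  2.85469111e-16]
```

step_arm --moves '[0.05, 0.06, 0, 0, 0, 0, 1, 0, 0, 0, 0, 0, 0, 1]'

```text
time: 23.0
tool_pos: [478.8, -261.8, 84.7]
tcp_rot: [3.141, 0.002, -0.08]
contact_force: [-0.0, -0.1, -0.2]
grip_width: 39.2
```

```bash
python3 look.py w25 200 0 240 160 3; python3 - <<'E'
from h import *
im=capture('side')[:,:,::-1]
a=cv2.resize(im[100:220,270:410],None,fx=5,fy=5,interpolation=cv2.INTER_CUBIC);cv2.imwrite("pics/s25.png",a)
im=capture('top')[:,:,::-1];cv2.imwrite("pics/top25.png",im)
o=get_obs();print(o['tool_pos'],o['dq'].round(3))
E
```

```text
array([ 478.81, -261.79,   84.72]) array([ 3.14111e+00,  2.06000e-03, -8.04400e-02]) 39.2 [-0.  -0.1 -0.2] 23.0
[ 478.59313143 -261.52803563   84.66658951] [ 0.001 -0.001  0.001  0.    -0.001  0.   ]
```

View pics/w25z.png

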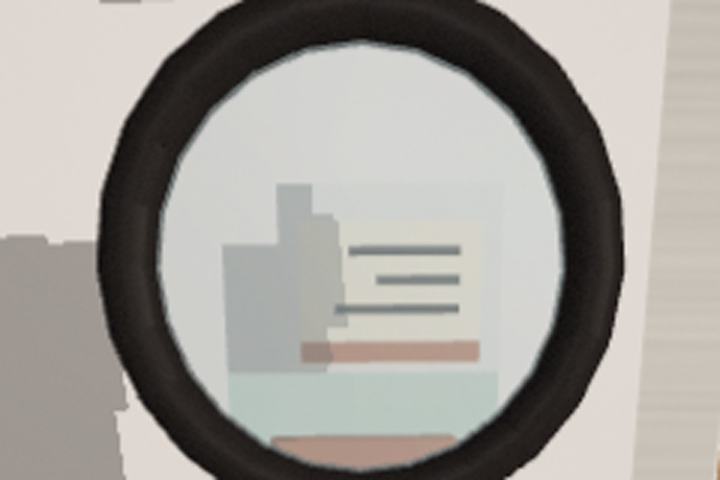

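View pics/s25.png

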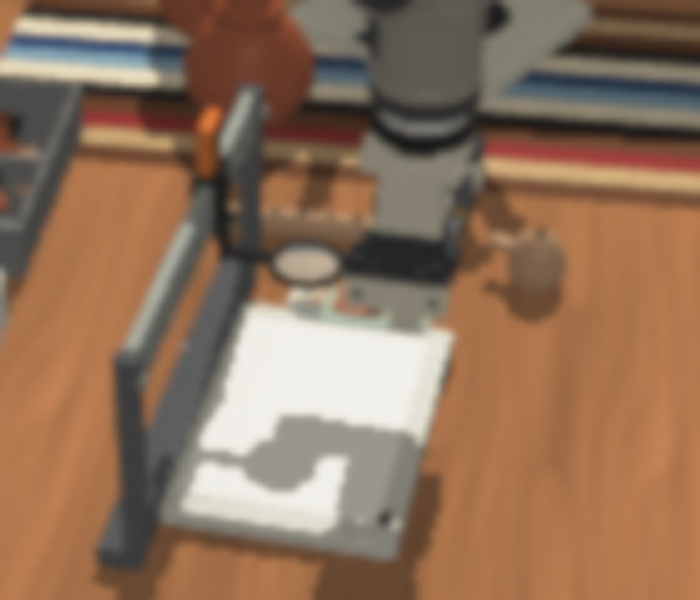

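View pics/top25.png

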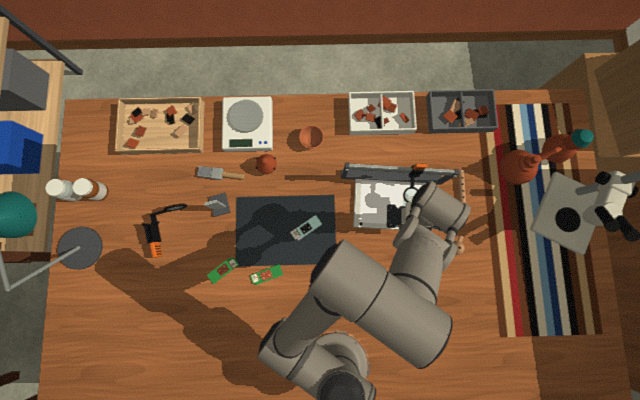

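```bash
python3 -c "
from plant import *
print(close_job())"
```

```text
the job is handed in; nothing more can be done
None
```

The job is done and handed in at about 23 s of the 64 s allowed; I got no verdict back.

- **Loupe:** I lifted the smaller loupe off its rest and hooked it on the rail about 100 mm left of the mark. I slid it to the mark and let it go. A picture taken after release puts it about 1 mm from the mark, with the lens on the robot's side over the light panel, at about (559.5, -267, 120) mm.
- **Slide:** I picked the red slide up by its clear end, the end opposite the notched frosted one. It is still gripped, label up, with a finger opening of 39.2 mm.
    - **Centring:** By the last measurements the label is within about 1 mm of the lens centre.
    - **Height:** It is about 31 mm below the lens centre, and more than 20 mm clear of the rim.
    - **Level:** The tool is tilted by no more than about 0.1°, and the slide kept the same place in the wrist picture through the lift.
    - **Touching nothing:** The force reading was about 0 N at the end.
- **Other things:** In the last top and side pictures, the black slide, both green slides, the larger loupe and the other items look undisturbed.

**Checks that disagreed:** The views put the lens centre 1 to 2 mm apart, which is about the calibration error. The loupe showed no visible sag on the rail.

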